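# Level the balance by swapping tapered weights

## Robot

A 7-joint arm with a two-finger parallel gripper is mounted at the origin on the work surface. World frame = base frame: x ahead of the robot, y to its left, z up, the work surface at z = 0. Lengths are in m, angles in rad, forces in N, time in s.
With the tool pointing down it reaches from about 0.425 to 1.025 m from the base axis. Payload 9.4 kg.
Tool frame: the origin (TCP) lies at the very end of the fingers, on their centre line; the grasp point (between the pads) lies bot.hold_point_z behind it (bot.hold_point_z is the distance from the TCP to the grasp point, in m); z points along the fingers, y is the line along which they close (so a half turn about z gives the same grasp; the last joint's range is limited). The gripper opens to 93 mm and grips with 3 to 60 N. Pads are 15 mm wide; open, the fingers measure 128 mm over their backs; the gripper's body (75 mm by 188 mm) begins 65 mm behind the grasp point.
Start: joints at [1.186, 0.599, -0.003, 1.599, 0.002, 0.943, -0.08], TCP at [0.22, -0.691, 0.219] pointing down, gripper open.
Joint ranges: [-2.57, 2.57], [-0.35, 1.97], [-1.29, 1.29], [0.11, 2.56], [-1.05, 4.19], [0.11, 1.86], [-2.63, 2.63]. Speed limits (rad/s): [2.22, 2.22, 3.01, 3.01, 3.14, 3.14, 3.14].

## Interface

Orientations are given as a unit quaternion [x, y, z, w].
In Python, from plant import bot gives the robot as it stands.
- The arm moves only by the tool move_arm, never from a script. Its argument "steps" is a list of rows, each a list of 7 numbers: the shift along the tool's x, y, z in m, then the turn, a rotation vector about the tool's x, y, z in degrees, then the gripper command: -1 is shut, 1 is fully open, values between are in proportion. In form: [[dx, dy, dz, wx, wy, wz, hand], ...]. A call has exactly 10 rows; each row shifts and turns the commanded pose from where the row before left it, along the tool's axes as they then stand; what a row does not reach is not made up. A row lasts 1/12 s, in which the tool goes at most 41.7 mm and 7.16 degrees, less where a joint would pass 70% of its speed; a pose out of reach is approached as far as the arm can. A call is refused whole if a number of a shift passes 0.0417 or a number of a turn 7.16, either way. A call with a gripper value outside its range is refused whole. The fingers move at their own pace and stop on an object; "grip_force" is the grip in N (left out, the last holds). Time passes only in rows, so rows that do not move let the fingers close, or fill a call up. It gives the time, the measured TCP pose, the force, the opening and the grip force at its end, in the units of the state.
- bot.sense(): the state, without advancing time (a new reading comes with each control period).
- bot.snapshot(name): name is "scene" or "top"; returns the picture (420x560x3 uint8, blue, green, red); there is no depth.
- bot.calibration(name): a dict with "K" (3x3 intrinsics, pixels), "R" (3x3) and "t" (3): a world point X has camera coordinates R X + t. Camera axes: x right, y down, z forward; pixel columns grow to the right and rows downward; lengths in m; the calibration is good to about 2 mm. A picture is of the moment at which its call begins. calibration takes no time and is no camera call.
- bot.hand_in(): hands the job in; it is judged then, once.
The state is a dict: "clock": time; "joints": joint angles; "joint_vel": joint speeds; "joint_efforts": joint torques, N m; "tool_pos": TCP position; "eef_rot": TCP orientation; "wrist_force": force on the tool from outside, world axes, zero at the start; "moment": the same for the moment, N m; "grip_width": opening from 0.0 (shut) to 1.0 (fully open); "gripper_force": force on a finger pad.
Only numpy, scipy, OpenCV 4.12 (cv2) and the standard library are available. Lean on these libraries where they do the work, as an engineer would, in place of code of your own. Each camera call takes 0.05 s, during which the arm holds its last target. There are 200 camera calls.

## Task

The four aluminium weights are shared out unevenly on the desk balance: move weights from one pan to the other until both pans sit level, with all four weights still on the balance, each upright and fully home in a tapered seat of its own. Do not knock any weight over, and leave the jar, the saucer and the movement ring where they are.

Things in the scene. Friction and masses are not known exactly. Their poses are not given: they have to be found in the camera images.
- balance: Fixed stand of an equal-arm balance: steel column 20 mm thick, 390 mm tall, standing 50 mm behind (+x) the line of the six seats, between the pans, with a short arm forward at its top that carries the beam. Origin on the desk under the middle of the line of the seats; z up; y runs along the beam towards the left pan; x points away from the robot.
- beam_mid (a point): Middle of the steel beam (14 mm thick in x, 22 mm high, underside 354 mm over the desk, 270 mm to each side), which tips with the pans. It lies above the seats (12 mm to the balance's -x of their line), in the way of a tool from straight above: lean it 25 to 35 degrees back towards the robot, fingers pointing down and to +x.
- pan_left (a joint): Height of the left (+y) pan in m: 0 when level, positive up, stops at +-0.008. The pans stay horizontal and move oppositely; which seat of a pan a weight is in makes no difference. Sprung: each 38 g of difference lowers the heavier side 1 mm, up to the stop. A pan rises by itself (up to 16 mm) as a weight is lifted out and sinks when loaded.
- pan_right (a joint): Height of the right (-y) pan in m, the opposite of pan_left. Each pan is a steel plate, 100 x 245 x 6 mm, underside 60 mm over the desk when level, hung on thin rods that rise behind it (63 mm to the balance's +x of the seats); the front side is open.
- seat_l1 (a point): Tapered seat number 1, counted from the middle outwards, on the left (+y) pan, 65 mm from the balance's origin: an open steel cone cup 18 mm deep inside, mouth 42 mm wide inside and 51 mm outside. The point is the centre of the mouth and moves with the pan. Holds one weight.
- seat_l2 (a point): Tapered seat number 2, counted from the middle outwards, on the left (+y) pan, 150 mm from the balance's origin: an open steel cone cup 18 mm deep inside, mouth 42 mm wide inside and 51 mm outside. The point is the centre of the mouth and moves with the pan. Holds one weight.
- seat_l3 (a point): Tapered seat number 3, counted from the middle outwards, on the left (+y) pan, 235 mm from the balance's origin: an open steel cone cup 18 mm deep inside, mouth 42 mm wide inside and 51 mm outside. The point is the centre of the mouth and moves with the pan. Holds one weight.
- seat_r1 (a point): Tapered seat number 1, counted from the middle outwards, on the right (-y) pan, 65 mm from the balance's origin: an open steel cone cup 18 mm deep inside, mouth 42 mm wide inside and 51 mm outside. The point is the centre of the mouth and moves with the pan. Holds one weight.
- seat_r2 (a point): Tapered seat number 2, counted from the middle outwards, on the right (-y) pan, 150 mm from the balance's origin: an open steel cone cup 18 mm deep inside, mouth 42 mm wide inside and 51 mm outside. The point is the centre of the mouth and moves with the pan. Holds one weight.
- seat_r3 (a point): Tapered seat number 3, counted from the middle outwards, on the right (-y) pan, 235 mm from the balance's origin: an open steel cone cup 18 mm deep inside, mouth 42 mm wide inside and 51 mm outside. The point is the centre of the mouth and moves with the pan. Holds one weight.
- weight0_mid (a point): Loose aluminium weight, 125 g, 64 mm tall: tapered foot 24 mm high (26 mm wide below, 48 above), no collar, then a stem 24 mm wide, 40 tall to grip. The point is on the axis half-way up (32 mm over the bottom, stem top 32 mm above it); z is the axis. Starts upright in a seat; fully home, its bottom is 16 mm below the seat's mouth, centred by the taper.
- weight1_mid (a point): Loose aluminium weight, 250 g, 80.5 mm tall: tapered foot 24 mm high (26 mm wide below, 48 above), 1 round collar (each 60 mm wide, 16.5 high), then a stem 24 mm wide, 40 tall to grip. The point is on the axis half-way up (40.25 mm over the bottom, stem top 40.25 mm above it); z is the axis. Starts upright in a seat; fully home, its bottom is 16 mm below the seat's mouth, centred by the taper.
- weight2_mid (a point): Loose aluminium weight, 375 g, 97 mm tall: tapered foot 24 mm high (26 mm wide below, 48 above), 2 round collars (each 60 mm wide, 16.5 high), then a stem 24 mm wide, 40 tall to grip. The point is on the axis half-way up (48.5 mm over the bottom, stem top 48.5 mm above it); z is the axis. Starts upright in a seat; fully home, its bottom is 16 mm below the seat's mouth, centred by the taper.
- weight3_mid (a point): Loose aluminium weight, 500 g, 113.5 mm tall: tapered foot 24 mm high (26 mm wide below, 48 above), 3 round collars (each 60 mm wide, 16.5 high), then a stem 24 mm wide, 40 tall to grip. The point is on the axis half-way up (56.75 mm over the bottom, stem top 56.75 mm above it); z is the axis. Starts upright in a seat; fully home, its bottom is 16 mm below the seat's mouth, centred by the taper.
- jar: Closed glass jar with a lid, 72 mm wide, 100 mm tall, standing on the desk in front of the balance; origin under its centre. Bystander.
- saucer: Grey ceramic saucer, 116 mm wide, 18 mm high, on the desk; origin under its centre. Bystander.
- movement_ring: Aluminium movement ring, 72 mm wide, 14 mm high, lying on the blue mat; origin under its centre. Bystander.
- vise: Fixed steel bench vise, about 180 x 120 x 120 mm, right of the balance; origin under its centre. Bystander.
Not all that is in view belongs to the job. Leave any yellow look-alike of the part that bears weight3_mid alone. What is shaped like the part that bears weight2_mid but brown is not meant.

How it is judged:
At the end, for the whole second after the job is handed in: Both pans are within 2.5 mm of level and still; each of the four weights stands upright (within 0.1 rad), fully home in a seat (axis within 5 mm of the line of the seats, height within 6 mm of seated on a level pan) (value of joint pan_left between -0.0025 and 0.0025 m and velocity of joint pan_left between -0.01 and 0.01 m/s and x of weight0_mid in the frame of balance between -0.005 and 0.005 m and z of weight0_mid in the frame of balance between 0.099 and 0.111 m and angle between each of weight0_mid, weight1_mid, weight2_mid, weight3_mid's own z axis and vertical below 0.1 rad and x of weight1_mid in the frame of balance between -0.005 and 0.005 m and z of weight1_mid in the frame of balance between 0.10725 and 0.11925 m and x of weight2_mid in the frame of balance between -0.005 and 0.005 m and z of weight2_mid in the frame of balance between 0.1155 and 0.1275 m and x of weight3_mid in the frame of balance between -0.005 and 0.005 m and z of weight3_mid in the frame of balance between 0.12375 and 0.13575 m); the robot touches nothing.
It fails at once if the glass jar is pushed more than 30 mm or tipped (distance of jar from where it was at the start of the episode above 0.03 m or angle between jar's own z axis and vertical above 0.4 rad).
It fails at once if the saucer is pushed more than 30 mm or tipped (distance of saucer from where it was at the start of the episode above 0.03 m or angle between saucer's own z axis and vertical above 0.4 rad).
It fails at once if the movement ring is pushed more than 30 mm or tipped (distance of movement_ring from where it was at the start of the episode above 0.03 m or angle between movement_ring's own z axis and vertical above 0.4 rad).
It fails at once if a weight is knocked over or tipped far (angle between any of weight0_mid, weight1_mid, weight2_mid, weight3_mid's own z axis and vertical above 0.7 rad).
It also fails if it takes over 58 s, if anything falls off the work surface, if the arm or the gripper's body presses on something with over 40 N, if the wrist force passes 120 N, or if a joint passes its speed limit or range.

## Working session

There is one attempt and no reset: what is moved stays moved. The work goes in short steps, Python scripts to look and compute and a tool call to move; the robot and the scene stay as the last step left them, time stands still between calls to the robot, and variables do not carry over. Pictures are saved under pics/ and viewed, at most 10 in all, crops included, and the job is handed in when it is done.

Besides the shell and the picture viewer there is one more tool, called in YAML: its name, and indented under it one key for each argument. move_arm: Moves the arm, as the interface text tells. Its arguments: {"type":"object","properties":{"steps":{"type":"array","items":{"type":"array","items":{"type":"number"}}},"grip_force":{"type":"number"}},"required":["steps"]}

```bash
mkdir -p pics; ls
python3 - <<'E'
from plant import bot
import cv2
for n in("scene","top"):
    cv2.imwrite(f"pics/{n}0.png",bot.snapshot(n))
    c=bot.calibration(n);print(n,c["K"],c["R"],c["t"])
s=bot.sense();print(s,bot.hold_point_z)
E
```

```text
pics
scene [[441.67884339   0.         275.81041625]
 [  0.         441.67884339 211.15147343]
 [  0.           0.           1.        ]] [[ 0.58208391  0.81311383  0.0049222 ]
 [ 0.59028219 -0.41838663 -0.69030397]
 [-0.55923632  0.40472032 -0.72350273]] [-0.21548154 -0.20285329  1.6035227 ]
top [[461.81372405   0.         285.21740923]
 [  0.         461.81372405 210.47718026]
 [  0.           0.           1.        ]] [[ 0.02599034 -0.99959416 -0.01166278]
 [-0.98199326 -0.02334542 -0.18746795]
 [ 0.18711959  0.01632512 -0.98220148]] [-0.11271923  0.55722564  1.41203767]
{'clock': 0.1, 'joints': array([ 1.18629336,  0.60001678, -0.0025397 ,  1.60003886,  0.0017744 ,
        0.94292293, -0.07981038]), 'joint_vel': array([ 0.00078319, -0.0012989 , -0.00169682, -0.00043841, -0.00151046,
       -0.00071581, -0.00109048]), 'joint_efforts': array([ 5.24281320e-03, -7.66559100e+01,  1.50211327e+00, -2.52938694e+01,
       -5.23910648e-02,  1.36022503e-02,  4.88331705e-05]), 'tool_pos': array([ 0.21950808, -0.69051111,  0.21787079]), 'eef_rot': array([ 9.88177986e-01,  1.53309458e-01, -1.60468124e-04, -6.72966961e-04]), 'wrist_force': array([0.24455977, 0.64850402, 0.2829451 ]), 'moment': array([ 0.00649806,  0.0134753 , -0.0084014 ]), 'gripper_force': 0.0, 'grip_width': 0.9992186827636789} 0.0188
```

View pics/scene0.png

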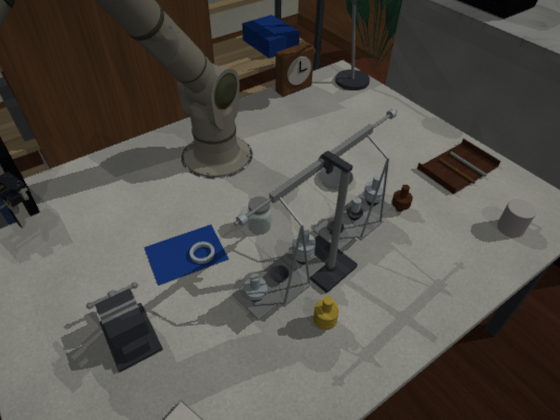

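View pics/top0.png

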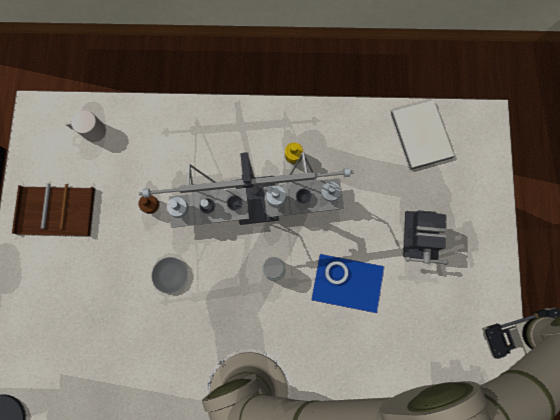

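Run:
```python
import cv2,numpy as np
t=cv2.imread("pics/top0.png")[150:250,130:360];s=cv2.imread("pics/scene0.png")[160:320,230:420]
a=cv2.resize(t,None,fx=3.4,fy=3.4,interpolation=2)
cv2.imwrite("pics/ta.png",a);cv2.imwrite("pics/sa.png",cv2.resize(s,None,fx=3.7,fy=3.7,interpolation=2))
```

```text
(no output)
```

View pics/ta.png

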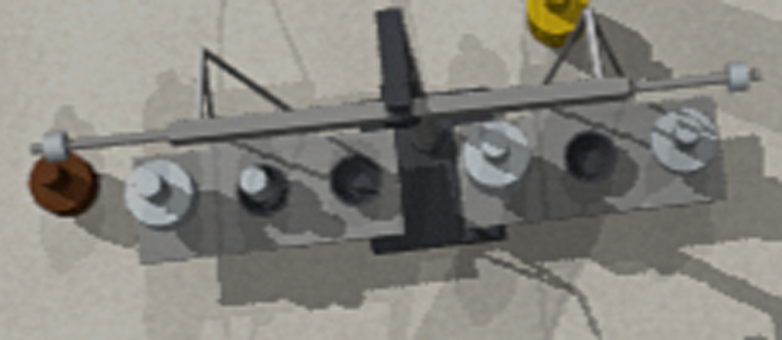

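View pics/sa.png

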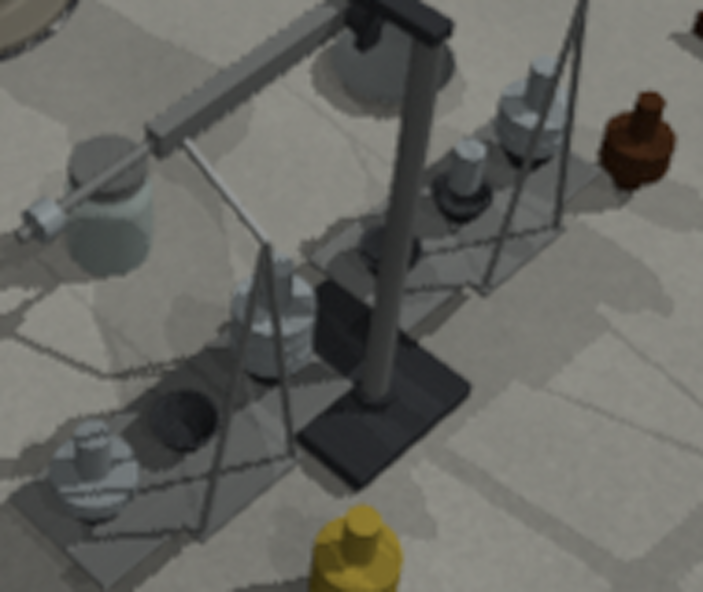

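The top view (crop scale 3.4 from column 130, row 150) shows the left pan with a 2-collar 375 g weight in l3 (175,203), the collarless 125 g in l2 (205,203) and l1 empty (234,202). The right pan has the 3-collar 500 g in r1 (275,194), r2 empty (303,196) and the 1-collar 250 g in r3 (332,188). The plan is to move 250 g from r3 to l1, then 125 g from l2 to r3, which puts 625 g on each side.

```bash
cat > h.py <<'E'
import numpy as np,cv2
from plant import bot
from scipy.spatial.transform import Rotation as R
C={n:bot.calibration(n) for n in("scene","top")}
def ray(n,p):
    c=C[n];Rm=np.array(c["R"]);d=Rm.T@np.linalg.inv(c["K"])@[p[0],p[1],1];return -Rm.T@np.array(c["t"]),d/np.linalg.norm(d)
def plane(n,p,z):
    o,d=ray(n,p);return o+d*(z-o[2])/d[2]
def tri(pt,ps):
    A=np.zeros((3,3));b=np.zeros(3);L=[ray("top",pt),ray("scene",ps)]
    for o,d in L: P=np.eye(3)-np.outer(d,d);A+=P;b+=P@o
    x=np.linalg.solve(A,b);return x,max(np.linalg.norm((np.eye(3)-np.outer(d,d))@(x-o)) for o,d in L)
E
python3 - <<'E'
from h import *
np.set_printoptions(precision=4,suppress=True)
ta=lambda u,v:(130+u/3.4-.35,150+v/3.4-.35); sa=lambda u,v:(230+u/3.7-.35,160+v/3.7-.35)
for k,t,s,z,y in [("l3",(149,180),(545,68),.170,.235),("l2",(254,180),(470,150),.137,.15),("r1",(493,148),(282,262),.1865,-.065),("r3",(688,128),(93,430),.1535,-.235),("l1",(355,178),(390,247),.089,.065),("r2",(590,155),(185,418),.089,-.15)]:
    x,e=tri(ta(*t),sa(*s));print(k,x,round(e,4),plane("top",ta(*t),z),plane("scene",sa(*s),z))
for p in[(275,268),(169,276),(337,272)]:print(plane("top",p,.08))
E
```

```text
l3 [0.5511 0.2243 0.1782] 0.0006 [0.5531 0.227  0.17  ] [0.5451 0.2312 0.17  ]
l2 [0.5608 0.1419 0.1442] 0.0005 [0.562  0.1428 0.137 ] [0.5562 0.1482 0.137 ]
r1 [ 0.588  -0.0665  0.1778] 0.0027 [ 0.5845 -0.0691  0.1865] [ 0.5948 -0.0692  0.1865]
r3 [ 0.6144 -0.2377  0.1519] 0.0002 [ 0.6139 -0.2377  0.1535] [ 0.6155 -0.2381  0.1535]
l1 [0.5734 0.0582 0.0995] 0.0005 [0.5758 0.06   0.089 ] [0.5667 0.0647 0.089 ]
r2 [ 0.603  -0.1544  0.0851] 0.0004 [ 0.6023 -0.154   0.089 ] [ 0.605  -0.1565  0.089 ]
[ 0.376  -0.0729  0.08  ]
[0.3437 0.2482 0.08  ]
[ 0.3687 -0.261   0.08  ]
```

```bash
cat >> h.py <<'E'
np.set_printoptions(precision=4,suppress=True)
O=np.array([.582,-.0065,0]);YAW=np.radians(7.9);ex=np.array([np.cos(YAW),np.sin(YAW),0]);ey=np.array([-np.sin(YAW),np.cos(YAW),0]);ez=np.array([0,0,1.])
T=np.radians(30)
RT=np.c_[np.cos(T)*ex+np.sin(T)*ez,-ey,np.sin(T)*ex-np.cos(T)*ez]
def tcp(bx,by,zg): return O+bx*ex+by*ey+zg*ez+RT[:,2]*bot.hold_point_z   # grasp point in balance frame -> TCP
def rel(p,s=None): # shift in final tool axes
    return RT.T@(p-(s or bot.sense())["tool_pos"])
def status():
    s=bot.sense();Rc=R.from_quat(s["eef_rot"]);g=s["tool_pos"]-O-RT[:,2]*bot.hold_point_z
    print("t",round(s["clock"],2),"grasp bal",np.array([g@ex,g@ey,g[2]]),"rot to go(deg)",(Rc.inv()*R.from_matrix(RT)).as_rotvec(degrees=True),"F",s["wrist_force"],"w",round(s["grip_width"]*93,1),"gf",round(s["gripper_force"],1))
E
python3 - <<'E'
from h import *
status()
g=tcp(0,-.235,.1324);print(rel(g-RT[:,2]*.13),g)
E
```

```text
t 0.1 grasp bal [-0.4625 -0.6277  0.2342] rot to go(deg) [-2.6257 29.9401  9.4934] F [0.2446 0.6485 0.2829] w 92.9 gf 0.0
[ 0.3496 -0.3927  0.1894] [ 0.6236 -0.238   0.1161]
```

move_arm:
  steps:
    - [0,0,0,-0.525,5.99,1.9,0.5]
    - [0,0,0,-0.525,5.99,1.9,0.1]
    - [0,0,0,-0.525,5.99,1.9,0.1]
    - [0,0,0,-0.525,5.99,1.9,0.1]
    - [0,0,0,-0.525,5.99,1.9,0.1]
    - [0.023,-0.026,0.0126,0,0,0,0.1]
    - [0.023,-0.026,0.0126,0,0,0,0.1]
    - [0.023,-0.026,0.0126,0,0,0,0.1]
    - [0.023,-0.026,0.0126,0,0,0,0.1]
    - [0.023,-0.026,0.0126,0,0,0,0.1]

```text
clock: 0.93
tool_pos: [0.3319, -0.5427, 0.2211]
eef_rot: [0.964, 0.066, 0.258, -0.017]
wrist_force: [1.4, -0.8, 0.6]
grip_width: 0.551
gripper_force: 0.0
```

Run:
```python
from h import *
status()
g=tcp(0,-.235,.1324);print(rel(g-RT[:,2]*.13))
```

```text
t 0.93 grasp bal [-0.3308 -0.4968  0.2373] rot to go(deg) [ 0.0579 -0.0139 -0.03  ] F [ 1.4174 -0.8472  0.6281] w 51.2 gf 0.0
[ 0.234  -0.2618  0.1263]
```

move_arm:
  steps:
    - [0.0234,-0.0262,0.0126,0,0,0,0.1]
    - [0.0234,-0.0262,0.0126,0,0,0,0.1]
    - [0.0234,-0.0262,0.0126,0,0,0,0.1]
    - [0.0234,-0.0262,0.0126,0,0,0,0.1]
    - [0.0234,-0.0262,0.0126,0,0,0,0.1]
    - [0.0234,-0.0262,0.0126,0,0,0,0.1]
    - [0.0234,-0.0262,0.0126,0,0,0,0.1]
    - [0.0234,-0.0262,0.0126,0,0,0,0.1]
    - [0.0234,-0.0262,0.0126,0,0,0,0.1]
    - [0.0234,-0.0262,0.0126,0,0,0,0.1]

```text
clock: 1.77
tool_pos: [0.5594, -0.2468, 0.229]
eef_rot: [0.964, 0.066, 0.258, -0.017]
wrist_force: [0.7, -0.5, -0.5]
grip_width: 0.548
gripper_force: 0.0
```

move_arm:
  steps:
    - [0,0,0.02,0,0,0,0.1]
    - [0,0,0.02,0,0,0,0.1]
    - [0,0,0.02,0,0,0,0.1]
    - [0,0,0.01,0,0,0,0.1]
    - [0,0,0.01,0,0,0,0.1]
    - [0,0,0,0,0,0,0.1]
    - [0,0,0,0,0,0,0.1]
    - [0,0,0,0,0,0,0.1]
    - [0,0,0,0,0,0,0.1]
    - [0,0,0,0,0,0,0.1]

```text
clock: 2.6
tool_pos: [0.5976, -0.2448, 0.1674]
eef_rot: [0.964, 0.066, 0.257, -0.019]
wrist_force: [0.2, 0.3, 0.7]
grip_width: 0.554
gripper_force: 0.0
```

Run:
```python
from h import *
status()
g=tcp(0,-.235,.1324);print(rel(g))
a=bot.snapshot("top")[140:240,250:400];b=bot.snapshot("scene")[200:320,200:330]
cv2.imwrite("pics/g1.png",np.hstack([cv2.resize(a,(450,300)),cv2.resize(b,(325,300))]))
```

```text
t 2.6 grasp bal [-0.0268 -0.2382  0.1837] rot to go(deg) [-0.1467  0.1711 -0.0942] F [0.1819 0.3285 0.7099] w 51.6 gf 0.0
[-0.0025 -0.0032  0.0578]
```

View pics/g1.png

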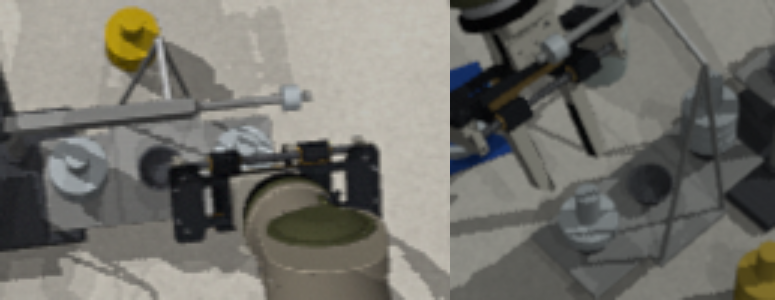

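The fingers straddle r3 on either side of its stem and are about 58 mm short. I'll move in and close.

move_arm:
  steps:
    - [-0.0025,-0.003,0.01,0,0,0,0.1]
    - [0,0,0.014,0,0,0,0.1]
    - [0,0,0.014,0,0,0,0.1]
    - [0,0,0.012,0,0,0,0.1]
    - [0,0,0.008,0,0,0,0.1]
    - [0,0,0,0,0,0,0.1]
    - [0,0,0,0,0,0,-0.2]
    - [0,0,0,0,0,0,-0.4]
    - [0,0,0,0,0,0,-0.7]
    - [0,0,0,0,0,0,-0.7]
  grip_force: 30

```text
clock: 3.53
tool_pos: [0.6285, -0.2446, 0.1299]
eef_rot: [0.967, 0.07, 0.244, -0.028]
wrist_force: [-0.3, 1.4, 0.8]
grip_width: 0.315
gripper_force: 0.7
```

Run:
```python
from h import *
status()
```

```text
t 3.53 grasp bal [ 0.0039 -0.2423  0.1461] rot to go(deg) [-1.3195  1.6246  0.0428] F [-0.2986  1.3789  0.7504] w 29.3 gf 0.7
```

Run:
```python
from h import *
s=bot.sense();print(s["joints"],s["joint_vel"])
```

```text
[ 0.653   0.5898 -0.3281  2.1073 -1.0447  0.107   0.0121] [ 0.0004  0.0004 -0.0017 -0.0022  0.001  -0.0013  0.001 ]
```

move_arm:
  steps:
    - [0,0,0,0,0,0,-0.7]
    - [0,0,0,0,0,0,-0.7]
    - [0,0,0,0,0,0,-0.7]
    - [0,0,0,0,0,0,-0.7]
    - [0,0,0,0,0,0,-0.7]
    - [0,0,0,0,0,0,-0.7]
    - [0,0,0,0,0,0,-0.7]
    - [0,0,0,0,0,0,-0.7]
    - [0,0,0,0,0,0,-0.7]
    - [0,0,0,0,0,0,-0.7]

```text
clock: 4.37
tool_pos: [0.6289, -0.2446, 0.1297]
eef_rot: [0.967, 0.07, 0.244, -0.028]
wrist_force: [-1.1, 4.0, 4.3]
grip_width: 0.251
gripper_force: 29.7
```

Run:
```python
from h import *
status()
s=bot.sense();print(s["joints"],s["joint_vel"])
```

```text
t 4.37 grasp bal [ 0.0044 -0.2422  0.146 ] rot to go(deg) [-1.3297  1.6145  0.0545] F [-1.1121  3.9763  4.335 ] w 23.4 gf 29.7
[ 0.6525  0.5903 -0.3281  2.1066 -1.0447  0.107   0.0121] [-0.0018 -0.0001 -0.0002  0.0008  0.0003  0.0008 -0.0011]
```

```bash
cat > kin.py <<'E'
from h import *
import itertools
from scipy.optimize import least_squares
def fk(q,p,s):
    h,a,b,c,y0,t0,d=p
    r=R.from_euler('z',y0+s[0]*q[0]);x=np.array([0,0,h])
    r=r*R.from_euler('y',q[1])*R.from_euler('z',s[1]*q[2]);x=x+r.apply([d,0,a])
    r=r*R.from_euler('y',q[3]);x=x+r.apply([-d,0,b])
    r=r*R.from_euler('z',s[2]*q[4])*R.from_euler('y',q[5])
    r=r*R.from_euler('z',s[3]*q[6]+t0);x=x+r.apply([0,0,c]);return x,r
D=[([1.18629336,0.60001678,-0.0025397,1.60003886,0.0017744,0.94292293,-0.07981038],[0.21950808,-0.69051111,0.21787079],[9.88177986e-01,1.53309458e-01,-1.60468124e-04,-6.72966961e-04])]
def fit(D):
    best=None
    for s in itertools.product([1,-1],repeat=4):
        for y0 in np.arange(-3,3.2,1):
          for t0 in (0,1.6,3.1,-1.6):
            def f(p):
                o=[]
                for q,x,e in D:
                    X,r=fk(q,p,s);o+=list((X-x)*5)+list((R.from_quat(e).inv()*r).as_rotvec())
                return o
            k=least_squares(lambda v:f(list(v)+[0]),[.35,.4,.4,.3,y0,t0],max_nfev=40)
            if best is None or k.cost<best[0]: best=(k.cost,list(k.x)+[0],s)
    return best
E
python3 - <<'E'
from kin import *
s=bot.sense();D.append((s["joints"],s["tool_pos"],s["eef_rot"]))
import json
b=fit(D);print(b);json.dump(b,open("kin.json","w"))
for q,x,e in D:
    X,r=fk(q,b[1],b[2]);print(X-x,(R.from_quat(e).inv()*r).as_rotvec())
E
```

```text
(np.float64(0.0007068929260236231), [np.float64(0.2727507244530692), np.float64(0.6377463943595174), np.float64(0.45111010575029925), np.float64(0.3154175285453782), np.float64(-0.07676074479269686), np.float64(-4.784530388273891), 0], (-1, -1, -1, -1))
[0.001  0.0005 0.0003] [0.     0.0001 0.0046]
[ 0.0001 -0.0002 -0.0003] [-0.0365  0.0002 -0.0046]
```

```bash
cat >> kin.py <<'E'
import json
try: _,P,S=json.load(open("kin.json"))
except Exception: pass
lo=np.array([-2.57,-.35,-1.29,.11,-1.05,.11,-2.63])+.04;hi=np.array([2.57,1.97,1.29,2.56,4.19,1.86,2.63])-.04
def tool(T,yw=0):
    y=YAW+yw;a=np.array([np.cos(y),np.sin(y),0]);b=np.array([-np.sin(y),np.cos(y),0])
    return np.c_[np.cos(T)*a+np.sin(T)*ez,-b,np.sin(T)*a-np.cos(T)*ez]
def ik(x,Rm,seeds):
    best=None
    for q0 in seeds:
        def f(q):
            X,r=fk(q,P,S);return np.r_[(X-x)*20,(R.from_matrix(Rm).inv()*r).as_rotvec()*5]
        k=least_squares(f,np.clip(q0,lo+.01,hi-.01),bounds=(lo,hi),max_nfev=60)
        if best is None or k.cost<best[0]: best=(k.cost,k.x)
    return best
E
python3 - <<'E'
from kin import *
rng=np.random.default_rng(0)
s0=bot.sense()["joints"]
seeds=[s0]+[np.r_[s0[0]+rng.normal()*.3,.6,rng.uniform(-1,1),2.1,j5,.4,rng.uniform(-2,2)] for j5 in(-.5,.3,2,3.1,3.5)]
for nm,by,z in [("r3",-.235,.13),("r3hi",-.235,.22),("l1",.065,.14),("l1hi",.065,.22),("l2",.15,.12),("l2hi",.15,.22)]:
  for yw in(0,):
    for t in (20,25,30,35,40):
        Rm=tool(np.radians(t),yw);x=O+by*ey+z*ez+Rm[:,2]*bot.hold_point_z
        c,q=ik(x,Rm,seeds);print(nm,t,"%.5f"%c,q.round(2) if c<1e-4 else "-")
E
```

```text
r3 20 0.00000 [ 0.72  0.64 -0.49  2.05  0.44  0.24 -1.49]
r3 25 0.00000 [ 0.57  0.6  -0.24  2.1  -0.86  0.15 -0.2 ]
r3 30 0.00000 [ 1.04  0.8  -0.94  2.14  1.66  0.31 -2.59]
r3 35 0.00000 [ 0.77  0.65 -0.44  2.19  3.83  0.17  1.47]
r3 40 0.00021 -
r3hi 20 0.00000 [ 0.72  0.5  -0.48  1.98  0.12  0.41 -1.21]
r3hi 25 0.00000 [ 0.64  0.47 -0.32  2.03 -0.32  0.31 -0.77]
r3hi 30 0.00000 [ 1.02  0.58 -0.85  2.08  0.72  0.23 -1.74]
r3hi 35 0.00000 [ 1.08  0.62 -0.92  2.13  1.16  0.16 -2.15]
r3hi 40 0.00131 -
l1 20 0.00439 -
l1 25 0.00000 [-0.31  0.5   0.19  2.31  4.    0.15  0.68]
l1 30 0.00053 -
l1 35 0.09438 -
l1 40 0.00000 [-0.09  0.55 -0.09  2.48  3.12  0.58  1.58]
l1hi 20 0.00000 [ 0.23  0.39 -0.53  2.19  0.68  0.32 -2.27]
l1hi 25 0.00000 [-0.34  0.35  0.22  2.25 -0.73  0.15 -0.88]
l1hi 30 0.00947 -
l1hi 35 0.00000 [-0.11  0.35 -0.06  2.36  3.18  0.18  1.51]
l1hi 40 0.06769 -
l2 20 0.02188 -
l2 25 0.00000 [-0.51  0.54  0.21  2.32  3.48  0.15  1.02]
l2 30 0.00110 -
l2 35 0.00000 [-0.76  0.63  0.55  2.42  3.58  0.51  0.86]
l2 40 0.00033 -
l2hi 20 0.00000 [-0.96  0.47  0.84  2.18 -0.93  0.42 -0.84]
l2hi 25 0.00000 [-0.66  0.37  0.4   2.24 -0.68  0.16 -1.09]
l2hi 30 0.01325 -
l2hi 35 0.00001 [-0.47  0.35  0.13  2.35  2.9   0.17  1.6 ]
l2hi 40 0.00642 -
```

Run:
```python
from kin import *
for sgn,j7 in ((-1,-1.55),(1,1.58)):
 for nm,by,z,bx in [("r3",-.235,.132,0),("r3hi",-.235,.23,0),("r3out",-.235,.23,-.15),("l1",.065,.14,0),("l1hi",.065,.23,0),("l1out",.065,.23,-.15),("l2",.15,.13,0),("l2hi",.15,.22,0)]:
  for t in (33,37,41,45):
   o=[]
   for yw in(-20,0):
    Rm=tool(np.radians(t),np.radians(yw));Rm[:,:2]*=sgn
    x=O+by*ey+bx*ex+z*ez+Rm[:,2]*bot.hold_point_z
    az=-np.arctan2(x[1],x[0])
    best=None
    for j3 in(-.4,-.15,0.,.15,.4):
        c,q=ik(x,Rm,[np.array([az-j3*.6,.5,j3,2.3,3.1,.4,j7])])
        if c<1e-5 and (best is None or q[5]>best[5]):best=q
    o.append("-" if best is None else str(best.round(2)))
   print(sgn,nm,t,*o)
```

```text
-1 r3 33 - [ 0.7   0.62 -0.37  2.17  4.15  0.16 -2.01]
-1 r3 37 - [ 0.8   0.66 -0.47  2.2   3.73  0.21 -1.55]
-1 r3 41 [ 0.41  0.61 -0.07  2.3   3.38  0.48 -1.66] [ 0.91  0.71 -0.62  2.24  3.41  0.28 -1.18]
-1 r3 45 - [ 0.49  0.65  0.02  2.27  4.07  0.64 -1.91]
-1 r3hi 33 [ 0.8   0.47 -0.62  2.15  1.52  0.17  0.2 ] -
-1 r3hi 37 [ 0.76  0.46 -0.55  2.2   2.32  0.15 -0.59] -
-1 r3hi 41 [ 0.34  0.42  0.03  2.24  3.77  0.28 -2.08] [ 1.21  0.71 -1.11  2.18  1.82  0.22  0.39]
-1 r3hi 45 - [ 0.89  0.51 -0.53  2.21  4.15  0.28 -1.99]
-1 r3out 33 [ 1.26  0.42 -0.93  2.39  2.03  0.17 -0.16] [ 1.51  0.62 -1.25  2.33  1.19  0.25  1.07]
-1 r3out 37 - [ 1.54  0.64 -1.25  2.36  1.51  0.19  0.78]
-1 r3out 41 - -
-1 r3out 45 [ 0.83  0.35 -0.28  2.52  3.64  0.49 -1.71] [ 1.37  0.5  -0.84  2.42  4.14  0.28 -1.77]
-1 l1 33 [-0.29  0.52 -0.01  2.38  2.45  0.37 -1.35] -
-1 l1 37 - -
-1 l1 41 - -
-1 l1 45 - -
-1 l1hi 33 [-0.32  0.34  0.03  2.31  1.73  0.22 -0.6 ] [-0.37  0.33  0.26  2.33  4.09  0.15 -2.56]
-1 l1hi 37 [-0.42  0.35  0.14  2.35  2.17  0.26 -1.06] -
-1 l1hi 41 - -
-1 l1hi 45 - -
-1 l1out 33 - 
[... 1321 characters left out ...]
 - -
1 l1hi 41 [-0.59  0.37  0.34  2.39  2.56  0.31  1.66] -
1 l1hi 45 - -
1 l1out 33 - -
1 l1out 37 - -
1 l1out 41 - -
1 l1out 45 - -
1 l2 33 [-0.63  0.56  0.19  2.35  2.38  0.32  1.67] [-0.39  0.54  0.03  2.4   2.95  0.37  1.55]
1 l2 37 [-0.36  0.58 -0.22  2.39  2.18  0.6   1.87] -
1 l2 41 [-0.7   0.6   0.23  2.42  2.53  0.53  1.44] -
1 l2 45 [-0.53  0.63 -0.04  2.45  2.39  0.75  1.58] [-0.38  0.62 -0.01  2.52  2.97  0.79  1.5 ]
1 l2hi 33 [-0.79  0.39  0.39  2.29  1.55  0.16  2.53] [-0.3   0.35 -0.09  2.33  2.32  0.16  2.19]
1 l2hi 37 [-0.5   0.38 -0.01  2.33  1.83  0.39  2.25] -
1 l2hi 41 [-0.8   0.41  0.35  2.36  2.19  0.34  1.85] [-0.48  0.37  0.13  2.42  2.98  0.36  1.51]
1 l2hi 45 - -
```

The arm is at its joint-5 and joint-6 limits here, in a near-singular wrist. I'll release the weight, which is still seated, back off, and re-approach with the wrist flipped.

move_arm:
  steps:
    - [0,0,0,0,0,0,0.1]
    - [0,0,0,0,0,0,0.1]
    - [0,0,0,0,0,0,0.1]
    - [0,0,-0.01,0,0,0,0.1]
    - [0,0,-0.02,0,0,0,0.1]
    - [0,0,-0.025,0,0,0,0.1]
    - [-0.01,0,-0.03,0,0,0,0.1]
    - [-0.015,0,-0.03,0,0,0,0.1]
    - [-0.015,0,-0.03,0,-4,0,0.1]
    - [-0.015,0,-0.03,0,-4,0,0.1]

```text
clock: 5.2
tool_pos: [0.4959, -0.2703, 0.2593]
eef_rot: [0.982, 0.068, 0.173, -0.022]
wrist_force: [0.9, 0.5, -0.5]
grip_width: 0.55
gripper_force: 0.0
```

```bash
cat >> kin.py <<'E'
def reg(x,Rm,q0,w=.02):
    f=lambda q:np.r_[(fk(q,P,S)[0]-x)*20,(R.from_matrix(Rm).inv()*fk(q,P,S)[1]).as_rotvec()*5,(q-q0)*w]
    k=least_squares(f,np.clip(q0,lo+.001,hi-.001),bounds=(lo,hi),max_nfev=100)
    return k.x,np.abs(k.fun[:6]).max()
def flipR(t,yw):
    M=tool(np.radians(t),np.radians(yw));M[:,:2]*=-1;return M
def target(bx,by,z,M): return O+bx*ex+by*ey+z*ez+M[:,2]*bot.hold_point_z
E
python3 - <<'E'
from kin import *
status();s=bot.sense();print(s["joints"])
T_=[("r3pre",-.06,-.235,.23),("r3",0,-.235,.135),("r3hi",0,-.235,.2),("r3h2",-.035,-.235,.25),("mid",-.035,-.08,.25),("l1h",-.035,.065,.25),("l1hi",0,.065,.2),("l1",0,.065,.14),("l2pre",-.05,.15,.21),("l2",0,.15,.13)]
for t in(36,40,43):
  for yw in(-20,-10):
    q=np.array([.41,.61,-.07,2.3,3.38,.4,-1.66]);M=flipR(t,yw);print(t,yw)
    for n,bx,by,z in T_:
        q,e=reg(target(bx,by,z,M),M,q);print(n,q.round(2),"%.3f"%e)
E
```

```text
t 5.2 grasp bal [-0.131  -0.2494  0.2756] rot to go(deg) [-1.1077  9.9084 -0.3347] F [ 0.8938  0.4565 -0.5431] w 51.2 gf 0.0
[ 0.3864  0.2833  0.1921  2.1299 -0.5855  0.549  -0.3935]
36 -20
r3pre [ 0.58  0.37 -0.2   2.29  3.79  0.15 -2.04] 0.001
r3 [ 0.32  0.58  0.04  2.25  3.59  0.34 -1.9 ] 0.000
r3hi [ 0.42  0.47 -0.1   2.21  3.65  0.17 -1.95] 0.000
r3h2 [ 0.44  0.35 -0.06  2.24  4.15  0.15 -2.43] 0.072
mid [-0.26  0.3   0.4   2.36  3.74  0.15 -2.31] 0.000
l1h [-1.    0.38  0.89  2.4   3.7   0.15 -2.59] 0.081
l1hi [-0.87  0.51  0.78  2.37  3.66  0.23 -2.59] 0.000
l1 [-0.84  0.66  0.78  2.41  3.61  0.42 -2.58] 0.000
l2pre [-1.21  0.49  0.92  2.42  3.48  0.15 -2.59] 0.000
l2 [-1.03  0.69  0.76  2.38  3.42  0.32 -2.59] 0.000
36 -10
r3pre [ 0.8   0.4  -0.42  2.28  4.15  0.15 -2.18] 0.055
r3 [ 0.47  0.59 -0.08  2.23  3.86  0.33 -1.95] 0.000
r3hi [ 0.63  0.49 -0.3   2.19  4.03  0.15 -2.12] 0.000
r3h2 [ 0.74  0.39 -0.38  2.25  4.15  0.15 -2.22] 0.196
mid [ 0.17  0.28 -0.04  2.36  3.8   0.15 -2.15] 0.000
l1h [-0.68  0.29  0.55  2.41  3.54  0.15 -2.22] 0.001
l1hi [-0.62  0.43  0.52  2.39  3
[... 1688 characters left out ...]
.58 -0.04  2.48  2.6   0.68 -1.55] 0.000
l2pre [-0.59  0.39 -0.01  2.49  2.16  0.58 -1.32] 0.000
l2 [-0.49  0.61 -0.08  2.44  2.34  0.71 -1.49] 0.000
43 -10
r3pre [ 0.85  0.43 -0.43  2.33  3.82  0.31 -1.81] 0.000
r3 [ 0.59  0.63 -0.21  2.29  3.6   0.49 -1.62] 0.000
r3hi [ 0.68  0.51 -0.33  2.26  3.66  0.33 -1.71] 0.000
r3h2 [ 0.88  0.42 -0.53  2.28  3.78  0.22 -1.81] 0.000
mid [ 0.36  0.31 -0.26  2.44  3.28  0.34 -1.61] 0.000
l1h [-0.19  0.28 -0.08  2.49  2.69  0.4  -1.37] 0.000
l1hi [-0.16  0.43 -0.12  2.46  2.74  0.52 -1.43] 0.000
l1 [-0.14  0.58 -0.16  2.5   2.8   0.71 -1.49] 0.000
l2pre [-0.41  0.38 -0.12  2.52  2.42  0.57 -1.35] 0.029
l2 [-0.34  0.61 -0.18  2.48  2.57  0.75 -1.47] 0.000
```

```bash
cat >> kin.py <<'E'
def rows(qs,hand=.1):
    o=[]
    for a,b in zip(qs[:-1],qs[1:]):
        xa,ra=fk(a,P,S);xb,rb=fk(b,P,S)
        o.append(np.r_[(ra.inv().apply(xb-xa)).round(4),(ra.inv()*rb).as_rotvec(degrees=True).round(2),hand].tolist())
    return o
E
python3 - <<'E'
from kin import *
s=bot.sense();q0=s["joints"]
M=flipR(42,-20)
q1,e=reg(target(-.06,-.235,.23,M),M,np.array([.6,.39,-.2,2.36,3.5,.33,-1.75]));print(q1,e)
u=np.linspace(0,1,31)
qs=[q0+(q1-q0)*v+np.array([0,-.12,0,0,0,.12,0])*np.sin(np.pi*v) for v in u]
for q in qs[::3]:
    x,r=fk(q,P,S);g=x-O;print(np.array([g@ex,g@ey,g[2]]).round(3),r.as_matrix()[:,2].round(2))
for i,w in enumerate(rows(qs)):
    print(w)
E
```

```text
[ 0.6105  0.3879 -0.2199  2.3543  3.5252  0.3203 -1.7499] 1.02290262431213e-05
[-0.119 -0.243  0.254] [ 0.34  0.04 -0.94]
[-0.183 -0.254  0.245] [ 0.18 -0.06 -0.98]
[-0.236 -0.287  0.251] [ 0.05 -0.22 -0.97]
[-0.267 -0.333  0.271] [-0.   -0.41 -0.91]
[-0.268 -0.379  0.3  ] [ 0.03 -0.59 -0.81]
[-0.24  -0.412  0.327] [ 0.14 -0.71 -0.69]
[-0.189 -0.422  0.342] [ 0.31 -0.74 -0.6 ]
[-0.131 -0.405  0.337] [ 0.48 -0.67 -0.57]
[-0.08  -0.362  0.31 ] [ 0.62 -0.52 -0.59]
[-0.05  -0.303  0.266] [ 0.68 -0.33 -0.66]
[-0.048 -0.239  0.216] [ 0.65 -0.14 -0.74]
[-0.0221, 0.0013, -0.0033, -0.86, -3.71, -4.33, 0.1]
[-0.0217, 0.0024, -0.0031, -1.1, -3.67, -4.32, 0.1]
[-0.0212, 0.0037, -0.003, -1.33, -3.63, -4.32, 0.1]
[-0.0206, 0.0049, -0.0028, -1.57, -3.57, -4.31, 0.1]
[-0.0199, 0.0062, -0.0026, -1.8, -3.5, -4.3, 0.1]
[-0.0191, 0.0074, -0.0024, -2.02, -3.42, -4.3, 0.1]
[-0.0181, 0.0087, -0.0021, -2.24, -3.31, -4.3, 0.1]
[-0.0169, 0.0099, -0.0019, -2.44, -3.19, -4.3, 0.1]
[-0.0156, 0.0111, -0.0016, -2.62, -3.03, -4.31, 0.1]
[-0.0141, 0.0122, -0.0014, -2.8, -2.85, -4.34, 0.1]
[-0.0125, 0.0133, -0.0011, 
[... 277 characters left out ...]
9, 0.1]
[0.0004, 0.0181, 0.0007, -3.56, -0.85, -4.63, 0.1]
[0.0028, 0.0186, 0.001, -3.61, -0.48, -4.66, 0.1]
[0.0052, 0.0189, 0.0014, -3.64, -0.11, -4.68, 0.1]
[0.0076, 0.0192, 0.0017, -3.66, 0.26, -4.7, 0.1]
[0.0098, 0.0194, 0.0021, -3.66, 0.62, -4.7, 0.1]
[0.0119, 0.0195, 0.0024, -3.65, 0.96, -4.7, 0.1]
[0.0138, 0.0195, 0.0028, -3.63, 1.29, -4.68, 0.1]
[0.0155, 0.0194, 0.0031, -3.6, 1.58, -4.66, 0.1]
[0.017, 0.0193, 0.0034, -3.56, 1.84, -4.63, 0.1]
[0.0182, 0.0191, 0.0037, -3.51, 2.06, -4.61, 0.1]
[0.019, 0.0189, 0.0039, -3.45, 2.24, -4.59, 0.1]
[0.0196, 0.0186, 0.0042, -3.38, 2.37, -4.57, 0.1]
[0.0199, 0.0182, 0.0044, -3.3, 2.46, -4.57, 0.1]
[0.0199, 0.0178, 0.0045, -3.2, 2.5, -4.57, 0.1]
```

move_arm:
  steps:
    - [-0.022,0.001,-0.003,-0.9,-3.7,-4.3,0.1]
    - [-0.022,0.002,-0.003,-1.1,-3.7,-4.3,0.1]
    - [-0.021,0.004,-0.003,-1.3,-3.6,-4.3,0.1]
    - [-0.021,0.005,-0.003,-1.6,-3.6,-4.3,0.1]
    - [-0.02,0.006,-0.003,-1.8,-3.5,-4.3,0.1]
    - [-0.019,0.007,-0.002,-2.0,-3.4,-4.3,0.1]
    - [-0.018,0.009,-0.002,-2.2,-3.3,-4.3,0.1]
    - [-0.017,0.01,-0.002,-2.4,-3.2,-4.3,0.1]
    - [-0.016,0.011,-0.002,-2.6,-3.0,-4.3,0.1]
    - [-0.014,0.012,-0.001,-2.8,-2.9,-4.3,0.1]

```text
clock: 6.03
tool_pos: [0.3663, -0.3966, 0.2823]
eef_rot: [0.883, 0.407, -0.095, 0.215]
wrist_force: [0.4, -1.4, -0.4]
grip_width: 0.551
gripper_force: 0.0
```

Run:
```python
from kin import *
s=bot.sense();print(s["joints"],s["tool_pos"]);x,r=fk(s["joints"],P,S);print(x)
q=s["joints"]
M=flipR(42,-20)
q1,e=reg(target(-.06,-.235,.23,M),M,np.array([.6,.39,-.2,2.36,3.5,.33,-1.75]))
qs=[q+(q1-q)*v+np.array([0,-.08,0,0,0,.12,0])*np.sin(np.pi*v) for v in np.linspace(0,1,21)]
for w in rows(qs):print(w)
```

```text
[-0.0149  0.2425  0.5884  2.224   0.5519  0.5204 -0.6207] [ 0.3663 -0.3966  0.2823]
[ 0.3549 -0.3654  0.2735]
[-0.0164, 0.0069, 0.0004, -1.64, -3.13, -4.5, 0.1]
[-0.0155, 0.0089, 0.0001, -2.0, -3.04, -4.46, 0.1]
[-0.0144, 0.0109, -0.0001, -2.36, -2.92, -4.42, 0.1]
[-0.013, 0.0129, -0.0002, -2.71, -2.76, -4.39, 0.1]
[-0.0113, 0.0149, -0.0003, -3.04, -2.55, -4.37, 0.1]
[-0.0093, 0.0169, -0.0002, -3.34, -2.29, -4.37, 0.1]
[-0.0069, 0.0187, -0.0001, -3.62, -1.96, -4.37, 0.1]
[-0.0042, 0.0204, 0.0002, -3.86, -1.58, -4.39, 0.1]
[-0.0012, 0.0219, 0.0005, -4.07, -1.14, -4.4, 0.1]
[0.002, 0.0231, 0.001, -4.23, -0.66, -4.42, 0.1]
[0.0053, 0.024, 0.0015, -4.36, -0.14, -4.43, 0.1]
[0.0086, 0.0246, 0.0021, -4.45, 0.39, -4.42, 0.1]
[0.0118, 0.0249, 0.0027, -4.49, 0.92, -4.4, 0.1]
[0.0148, 0.0248, 0.0033, -4.5, 1.42, -4.37, 0.1]
[0.0174, 0.0245, 0.0038, -4.48, 1.88, -4.33, 0.1]
[0.0196, 0.024, 0.0043, -4.42, 2.26, -4.28, 0.1]
[0.0212, 0.0232, 0.0046, -4.33, 2.57, -4.23, 0.1]
[0.0222, 0.0223, 0.0049, -4.21, 2.79, -4.2, 0.1]
[0.0227, 0.0212, 0.005, -4.06, 2.91, -4.18, 0.1]
[0.0225, 0.02, 0.005, -3.88, 2.92, -4.19, 0.1]
```

```bash
cat > kin2.py <<'E'
from kin import *
import kin
def fk(q,p,s):
    h,a,b,c,y0,t0,d,w,dy=p
    r=R.from_euler('z',y0+s[0]*q[0]);x=np.array([0,0,h])
    r=r*R.from_euler('y',q[1])*R.from_euler('z',s[1]*q[2]);x=x+r.apply([d,dy,a])
    r=r*R.from_euler('y',q[3]);x=x+r.apply([-d,-dy,b])
    r=r*R.from_euler('z',s[2]*q[4])*R.from_euler('y',q[5]);x=x+r.apply([w,0,c])
    r=r*R.from_euler('z',s[3]*q[6]+t0);return x,r
kin.fk=fk
try: kin.P,kin.S=json.load(open("kin2.json"))
except Exception: pass
E
cat > data.py <<'E'
D=[([1.18629336,0.60001678,-0.0025397,1.60003886,0.0017744,0.94292293,-0.07981038],[0.21950808,-0.69051111,0.21787079],[9.88177986e-01,1.53309458e-01,-1.60468124e-04,-6.72966961e-04]),
([0.6525,0.5903,-0.3281,2.1066,-1.0447,0.107,0.0121],[0.6289,-0.2446,0.1297],[.967,.07,.244,-.028]),
([0.3864,0.2833,0.1921,2.1299,-0.5855,0.549,-0.3935],[0.4959,-0.2703,0.2593],[.982,.068,.173,-.022]),
([-0.0149,0.2425,0.5884,2.224,0.5519,0.5204,-0.6207],[.3663,-.3966,.2823],[.883,.407,-.095,.215])]
E
python3 - <<'E'
from kin2 import *
from data import D
res=[]
for s in itertools.product([1,-1],repeat=4):
  for y0 in(-1.6,-.08,1.6,3.1):
    for t0 in(0,1.5,3.1,-1.5):
      def f(p):
        o=[]
        for q,x,e in D:
            X,r=fk(q,p,s);o+=list((X-x)*5)+list((R.from_quat(e).inv()*r).as_rotvec())
        return np.r_[o,np.array(p[6:])*.05]
      k=least_squares(f,[.3,.6,.45,.3,y0,t0,0,0,0],max_nfev=60);res.append((k.cost,list(k.x),s))
res.sort(key=lambda v:v[0])
for r_ in res[:3]:print(r_[0],np.round(r_[1],3),r_[2])
b=res[0];json.dump(b[1:],open("kin2.json","w"))
for q,x,e in D:
    X,r=fk(q,b[1],b[2]);print(X-x,(R.from_quat(e).inv()*r).as_rotvec())
E
```

```text
0.00686832036702651 [ 0.351  0.594  0.458  0.348 -0.08   1.497  0.    -0.016 -0.   ] (-1, -1, -1, -1)
0.006868320367026606 [ 0.351  0.594  0.458  0.348 -0.08   1.497  0.    -0.016  0.   ] (-1, -1, -1, -1)
0.006868320367026652 [ 0.351  0.594  0.458  0.348 -0.08   1.497  0.    -0.016  0.   ] (-1, -1, -1, -1)
[-0.0018  0.0025  0.005 ] [0.     0.0001 0.0056]
[ 0.0018 -0.0003  0.0056] [-0.0378 -0.0001 -0.0046]
[ 0.0115 -0.0052 -0.0035] [-0.0275  0.0011  0.0018]
[-0.0047  0.0096 -0.0071] [ 0.0281 -0.0225 -0.0028]
```

```bash
cat > kin2.py <<'E'
from kin import *
import kin
def fk(q,p,s=None):
    # product of exponentials-like chain with small axis misalignments and offsets
    p=np.asarray(p);h,a,b,c,y0,t0=p[:6];off=p[6:20].reshape(7,2)  # per joint: xy link offset
    mis=p[20:32].reshape(6,2)
    sg=(-1,1,-1,1,-1,1,-1);ax='zyzyzyz';ln=(h,0,a,0,b,0,c)
    r=R.identity();x=np.zeros(3)
    for i in range(7):
        ang=sg[i]*q[i]+(y0 if i==0 else t0 if i==6 else 0)
        r=r*R.from_euler(ax[i],ang);x=x+r.apply([off[i,0],off[i,1],ln[i]]) if i<6 else x+r.apply([0,0,c])
        if i<6:r=r*R.from_rotvec([mis[i,0],mis[i,1] ,0] if ax[i]=='z' else [mis[i,0],0,mis[i,1]])
    return x,r
def res(p,D):
    o=[]
    for q,x,e in D:
        X,r=fk(q,p);o+=list((X-np.array(x))*5)+list((R.from_quat(e).inv()*r).as_rotvec())
    return np.array(o)
def refit(D):
    k=least_squares(lambda p:np.r_[res(p,D),p[6:20]*.03,p[20:]*.03],np.r_[.351,.594,.458,.348,-.08,1.497,np.zeros(26)])
    json.dump([list(k.x),None],open("kin2.json","w"));return k.x
kin.fk=fk
try: kin.P,kin.S=json.load(open("kin2.json"))
except Exception: pass
E
rm -f kin2.json
python3 - <<'E'
from kin2 import *
from data import D
p=refit(D);print(p.round(3));print(res(p,D).reshape(-1,6).round(4))
E
```

```text
[ 0.287  0.645  0.443  0.341 -0.006  1.569 -0.002 -0.014 -0.    -0.014
  0.002 -0.013  0.001 -0.013 -0.    -0.    -0.002 -0.    -0.     0.
 -0.005 -0.003  0.003  0.006 -0.001  0.002 -0.001  0.001 -0.001  0.001
  0.002  0.   ]
[[ 0.      0.      0.     -0.     -0.     -0.    ]
 [-0.     -0.      0.      0.     -0.     -0.    ]
 [ 0.      0.     -0.     -0.      0.0001  0.0001]
 [ 0.      0.      0.      0.     -0.     -0.    ]]
```

```bash
python3 - <<'E'
from kin2 import *
T_=[("r3pre",-.06,-.235,.23),("r3",0,-.235,.135),("r3hi",0,-.235,.2),("r3h2",-.035,-.235,.25),("mid",-.035,-.08,.25),("l1h",-.035,.065,.25),("l1hi",0,.065,.2),("l1",0,.065,.14),("l2pre",-.05,.15,.21),("l2",0,.15,.13)]
for t in(37,42):
  for yw in(-20,-5):
    q=np.array([.6,.39,-.2,2.36,3.5,.33,-1.75]);M=flipR(t,yw);print(t,yw)
    for n,bx,by,z in T_:
        q,e=reg(target(bx,by,z,M),M,q);print(n,q.round(2),"%.3f"%e)
q=bot.sense()["joints"];M=flipR(42,-20)
q1,e=reg(target(-.06,-.235,.23,M),M,np.array([.6,.39,-.2,2.36,3.5,.33,-1.75]));print(q1,e)
qs=[q+(q1-q)*v+np.array([0,-.08,0,0,0,.12,0])*np.sin(np.pi*v) for v in np.linspace(0,1,21)]
for w in qs[::4]:
    x,r=kin.fk(w,kin.P,0);g=x-O;print(np.array([g@ex,g@ey,g[2]]))
import kin
E
python3 - <<'E'
import sys;sys.path.insert(0,".")
E
```

```text
37 -20
r3pre [ 0.47  0.37 -0.11  2.33  3.44  0.2  -1.72] 0.000
r3 [ 0.32  0.59  0.    2.3   3.31  0.4  -1.64] 0.000
r3hi [ 0.35  0.47 -0.04  2.26  3.34  0.22 -1.67] 0.000
r3h2 [ 0.34  0.35  0.01  2.27  3.77  0.15 -2.08] 0.001
mid [-0.4   0.31  0.5   2.43  3.33  0.2  -1.95] 0.000
l1h [-1.03  0.36  0.84  2.46  2.88  0.15 -1.82] 0.002
l1hi [-0.83  0.48  0.62  2.44  2.94  0.27 -1.92] 0.000
l1 [-0.72  0.61  0.49  2.48  2.97  0.45 -2.  ] 0.000
l2pre [-1.22  0.49  0.84  2.49  2.8   0.2  -1.97] 0.000
l2 [-0.98  0.67  0.59  2.45  2.87  0.37 -2.09] 0.000
37 -5
r3pre [ 0.83  0.42 -0.45  2.27  4.15  0.15 -2.09] 0.006
r3 [ 0.49  0.6  -0.09  2.25  3.81  0.37 -1.8 ] 0.000
r3hi [ 0.66  0.5  -0.33  2.2   3.92  0.17 -1.92] 0.000
r3h2 [ 0.76  0.4  -0.4   2.24  4.15  0.15 -2.14] 0.128
mid [ 0.14  0.29 -0.02  2.4   3.64  0.2  -1.93] 0.000
l1h [-0.63  0.27  0.44  2.47  3.14  0.22 -1.76] 0.000
l1hi [-0.52  0.42  0.35  2.45  3.19  0.35 -1.82] 0.000
l1 [-0.48  0.57  0.3   2.5   3.19  0.54 -1.85] 0.000
l2pre [-0.62  0.35  0.12  2.52  2.47  0.39 -1.34] 0.002
l2 [-0.47  0.57 -0.02  2.48  2.63  0.56 -1.48] 0.000
[... 636 characters left out ...]
 2.29  3.63  0.48 -1.57] 0.000
r3hi [ 0.68  0.51 -0.33  2.25  3.71  0.31 -1.68] 0.000
r3h2 [ 0.9   0.43 -0.54  2.26  3.84  0.19 -1.79] 0.000
mid [ 0.32  0.31 -0.23  2.45  3.28  0.33 -1.55] 0.000
l1h [-0.24  0.28 -0.07  2.52  2.67  0.41 -1.31] 0.000
l1hi [-0.19  0.43 -0.12  2.5   2.74  0.54 -1.37] 0.000
l1 [ 0.2   0.66 -0.69  2.52  2.44  0.86 -1.02] 0.002
l2pre [ 0.3   0.63 -1.25  2.52  1.89  1.05 -0.75] 0.065
l2 [ 0.22  0.87 -1.13  2.49  2.09  1.22 -0.81] 0.000
[ 0.4623  0.3849 -0.0901  2.3899  3.3844  0.3636 -1.6509] 7.80438179884383e-05
[-0.2673 -0.3567  0.2823]
[-0.2782 -0.4135  0.3194]
[-0.2267 -0.4487  0.3581]
[-0.1353 -0.428   0.3592]
[-0.0602 -0.3475  0.3032]
[-0.0482 -0.2393  0.216 ]
```

Run:
```python
from kin2 import *
import kin
q=bot.sense()["joints"];M=flipR(40,-18)
g=target(0,-.235,.134,M)
q1,e=reg(g-.1*M[:,2],M,np.array([.46,.38,-.1,2.37,3.4,.33,-1.65]));print(q1,e,reg(g,M,q1))
qs=[q+(q1-q)*v+np.array([0,-.08,0,0,0,.12,0])*np.sin(np.pi*v) for v in np.linspace(0,1,21)]
for a,b in zip(qs,qs[1:]):
    xa,ra=kin.fk(a,kin.P);xb,rb=kin.fk(b,kin.P)
    print(np.r_[ra.inv().apply(xb-xa).round(3),(ra.inv()*rb).as_rotvec(degrees=True).round(1)].tolist())
```

```text
[ 0.4317  0.4088 -0.0877  2.4066  3.3774  0.3682 -1.6345] 1.446683321919357e-05 (array([ 0.3659,  0.6085, -0.0395,  2.3274,  3.3181,  0.489 , -1.5904]), np.float64(2.6132046430111837e-05))
[-0.016, 0.005, 0.001, -1.6, -3.0, -4.7]
[-0.015, 0.008, 0.0, -1.9, -2.9, -4.6]
[-0.014, 0.01, -0.0, -2.2, -2.8, -4.6]
[-0.012, 0.012, -0.0, -2.6, -2.6, -4.6]
[-0.01, 0.014, -0.0, -2.9, -2.4, -4.6]
[-0.008, 0.016, -0.0, -3.2, -2.2, -4.5]
[-0.005, 0.018, -0.0, -3.4, -1.9, -4.6]
[-0.003, 0.02, -0.0, -3.7, -1.5, -4.6]
[0.001, 0.022, -0.0, -3.9, -1.1, -4.6]
[0.004, 0.023, 0.0, -4.1, -0.6, -4.6]
[0.007, 0.024, 0.001, -4.2, -0.1, -4.6]
[0.011, 0.025, 0.001, -4.3, 0.4, -4.6]
[0.014, 0.026, 0.002, -4.4, 0.9, -4.6]
[0.017, 0.027, 0.002, -4.4, 1.4, -4.6]
[0.02, 0.027, 0.003, -4.4, 1.9, -4.5]
[0.023, 0.027, 0.004, -4.4, 2.3, -4.5]
[0.025, 0.026, 0.004, -4.3, 2.7, -4.4]
[0.026, 0.026, 0.005, -4.3, 2.9, -4.4]
[0.027, 0.025, 0.005, -4.2, 3.1, -4.3]
[0.027, 0.024, 0.005, -4.1, 3.2, -4.3]
```

move_arm:
  steps:
    - [-0.016,0.005,0.001,-1.6,-3.0,-4.7,0.1]
    - [-0.015,0.008,0,-1.9,-2.9,-4.6,0.1]
    - [-0.014,0.01,0,-2.2,-2.8,-4.6,0.1]
    - [-0.012,0.012,0,-2.6,-2.6,-4.6,0.1]
    - [-0.01,0.014,0,-2.9,-2.4,-4.6,0.1]
    - [-0.008,0.016,0,-3.2,-2.2,-4.5,0.1]
    - [-0.005,0.018,0,-3.4,-1.9,-4.6,0.1]
    - [-0.003,0.02,0,-3.7,-1.5,-4.6,0.1]
    - [0.001,0.022,0,-3.9,-1.1,-4.6,0.1]
    - [0.004,0.023,0,-4.1,-0.6,-4.6,0.1]

```text
clock: 6.87
tool_pos: [0.462, -0.4673, 0.3526]
eef_rot: [0.552, 0.691, -0.214, 0.415]
wrist_force: [0.2, -0.3, 0.0]
grip_width: 0.55
gripper_force: 0.0
```

```bash
cat > go.py <<'E'
from kin2 import *
import kin,sys
def chk():
    s=bot.sense();x,r=kin.fk(s["joints"],kin.P);print("t",round(s["clock"],2),"q",s["joints"].round(2),"fkerr",(x-s["tool_pos"]).round(3));return s
def plan(q1,n,bump=0):
    q=bot.sense()["joints"]
    qs=[q+(q1-q)*v+np.array([0,-.08,0,0,0,.12,0])*bump*np.sin(np.pi*v) for v in np.linspace(0,1,n+1)]
    for a,b in zip(qs,qs[1:]):
        xa,ra=kin.fk(a,kin.P);xb,rb=kin.fk(b,kin.P)
        print(np.r_[ra.inv().apply(xb-xa).round(3),(ra.inv()*rb).as_rotvec(degrees=True).round(1)].tolist())
E
python3 - <<'E'
from go import *
chk();M=flipR(40,-18)
g=target(0,-.235,.134,M)-.1*M[:,2]
q1,e=reg(g,M,np.array([.43,.41,-.09,2.4,3.38,.37,-1.63]));plan(q1,13)
E
```

```text
t 6.87 q [-0.12  0.29  0.68  2.33  2.11  0.44 -1.3 ] fkerr [-0.001  0.001 -0.001]
[0.015, 0.016, 0.004, -2.5, 1.1, -4.3]
[0.015, 0.017, 0.004, -2.6, 1.2, -4.2]
[0.015, 0.017, 0.004, -2.7, 1.3, -4.1]
[0.015, 0.018, 0.004, -2.8, 1.4, -4.0]
[0.015, 0.018, 0.003, -3.0, 1.4, -3.9]
[0.015, 0.019, 0.003, -3.1, 1.4, -3.8]
[0.015, 0.019, 0.003, -3.2, 1.4, -3.7]
[0.014, 0.02, 0.003, -3.2, 1.4, -3.6]
[0.014, 0.02, 0.003, -3.3, 1.4, -3.5]
[0.013, 0.021, 0.003, -3.4, 1.3, -3.5]
[0.013, 0.021, 0.002, -3.5, 1.2, -3.4]
[0.012, 0.022, 0.002, -3.5, 1.1, -3.4]
[0.011, 0.022, 0.002, -3.6, 1.0, -3.3]
```

move_arm:
  steps:
    - [0.015,0.016,0.004,-2.5,1.1,-4.3,0.1]
    - [0.015,0.017,0.004,-2.6,1.2,-4.2,0.1]
    - [0.015,0.017,0.004,-2.7,1.3,-4.1,0.1]
    - [0.015,0.018,0.004,-2.8,1.4,-4.0,0.1]
    - [0.015,0.018,0.003,-3.0,1.4,-3.9,0.1]
    - [0.015,0.019,0.003,-3.1,1.4,-3.8,0.1]
    - [0.015,0.019,0.003,-3.2,1.4,-3.7,0.1]
    - [0.014,0.02,0.003,-3.2,1.4,-3.6,0.1]
    - [0.014,0.02,0.003,-3.3,1.4,-3.5,0.1]
    - [0.013,0.021,0.003,-3.4,1.3,-3.5,0.1]

```text
clock: 7.7
tool_pos: [0.5641, -0.3013, 0.2256]
eef_rot: [0.198, 0.908, -0.089, 0.359]
wrist_force: [-0.5, 0.8, -0.9]
grip_width: 0.549
gripper_force: 0.0
```

```bash
cat >> go.py <<'E'
def to(bx,by,z,t,yw,back=0,n=None):
    s=chk();M=flipR(t,yw);Rc=R.from_quat(s["eef_rot"]);p=target(bx,by,z,M)-back*M[:,2]
    g=s["tool_pos"]-O-Rc.as_matrix()[:,2]*bot.hold_point_z
    print("grasp bal",np.array([g@ex,g@ey,g[2]]),"shift now-axes",Rc.inv().apply(p-s["tool_pos"]),"shift final-axes",M.T@(p-s["tool_pos"]),"rot",(Rc.inv()*R.from_matrix(M)).as_rotvec(degrees=True),"F",s["wrist_force"],"w",round(s["grip_width"]*93,1),"gf",round(s["gripper_force"],1))
    q,e=reg(p,M,s["joints"]);print("ik",q.round(2),round(e,4))
E
python3 - <<'E'
from go import *
to(0,-.235,.134,40,-18,.1)
E
```

```text
t 7.7 q [ 0.34  0.38  0.05  2.39  3.04  0.38 -1.51] fkerr [-0.002  0.003 -0.001]
grasp bal [-0.0689 -0.2823  0.2393] shift now-axes [ 0.042   0.0645 -0.0009] shift final-axes [0.0294 0.0698 0.0138] rot [-10.7284   3.1794 -10.4153] F [-0.5369  0.8169 -0.858 ] w 51.0 gf 0.0
ik [ 0.49  0.41 -0.16  2.4   3.3   0.36 -1.55] 0.0001
```

move_arm:
  steps:
    - [0.014,0.0215,0,0,0,0,0.1]
    - [0.014,0.0215,0,0,0,0,0.1]
    - [0.014,0.0215,0,0,0,0,0.1]
    - [0,0,0,-3.6,1.1,-3.5,0.1]
    - [0,0,0,-3.6,1.1,-3.5,0.1]
    - [0,0,0,-3.5,1,-3.4,0.1]
    - [0,0,0.02,0,0,0,0.1]
    - [0,0,0.02,0,0,0,0.1]
    - [0,0,0.01,0,0,0,0.1]
    - [0,0,0,0,0,0,0.1]

```text
clock: 8.53
tool_pos: [0.5962, -0.2372, 0.1563]
eef_rot: [0.085, 0.936, -0.031, 0.34]
wrist_force: [0.8, -0.3, 0.5]
grip_width: 0.551
gripper_force: 0.0
```

Run:
```python
from go import *
to(0,-.235,.134,40,-18)
```

```text
t 8.53 q [ 0.43  0.52 -0.11  2.38  3.27  0.44 -1.54] fkerr [-0.002  0.003 -0.001]
grasp bal [-0.0291 -0.2267  0.1707] shift now-axes [0.0004 0.0013 0.0476] shift final-axes [0.0004 0.0011 0.0476] rot [-0.1627 -0.0186 -0.1878] F [ 0.7841 -0.3088  0.5273] w 51.3 gf 0.0
ik [ 0.41  0.61 -0.1   2.32  3.26  0.48 -1.52] 0.0
```

move_arm:
  steps:
    - [0,0.001,0.014,0,0,0,0.1]
    - [0,0,0.014,0,0,0,0.1]
    - [0,0,0.012,0,0,0,0.1]
    - [0,0,0.008,0,0,0,0.1]
    - [0,0,0,0,0,0,0.1]
    - [0,0,0,0,0,0,-0.7]
    - [0,0,0,0,0,0,-0.7]
    - [0,0,0,0,0,0,-0.7]
    - [0,0,0,0,0,0,-0.7]
    - [0,0,0,0,0,0,-0.7]

```text
clock: 9.37
tool_pos: [0.6262, -0.2415, 0.1219]
eef_rot: [0.084, 0.935, -0.031, 0.342]
wrist_force: [-0.1, 0.4, -0.1]
grip_width: 0.255
gripper_force: 29.9
```

Run:
```python
from go import *
to(0,-.235,.2,40,-18)
```

```text
t 9.37 q [ 0.4   0.61 -0.09  2.34  3.25  0.49 -1.52] fkerr [-0.002  0.002 -0.001]
grasp bal [-0.0001 -0.235   0.1363] shift now-axes [-0.0411  0.0001 -0.0487] shift final-axes [-0.041   0.0001 -0.0488] rot [-0.1733  0.1305 -0.1557] F [-0.1477  0.448  -0.0599] w 23.7 gf 29.9
ik [ 0.44  0.48 -0.14  2.28  3.28  0.31 -1.55] 0.0
```

move_arm:
  steps:
    - [-0.0026,0,-0.003,0,0,0,-0.7]
    - [-0.0032,0,-0.0038,0,0,0,-0.7]
    - [-0.0039,0,-0.0046,0,0,0,-0.7]
    - [-0.0045,0,-0.0053,0,0,0,-0.7]
    - [-0.0045,0,-0.0053,0,0,0,-0.7]
    - [-0.0045,0,-0.0053,0,0,0,-0.7]
    - [-0.0045,0,-0.0053,0,0,0,-0.7]
    - [-0.0045,0,-0.0053,0,0,0,-0.7]
    - [-0.0045,0,-0.0053,0,0,0,-0.7]
    - [-0.0045,0,-0.0053,0,0,0,-0.7]

```text
clock: 10.2
tool_pos: [0.6266, -0.2414, 0.1859]
eef_rot: [0.084, 0.936, -0.031, 0.342]
wrist_force: [-0.5, -0.8, -2.8]
grip_width: 0.25
gripper_force: 29.9
```

Run:
```python
from go import *
to(-.035,-.235,.25,40,-18)
cv2.imwrite("pics/lift.png",cv2.resize(bot.snapshot("scene")[150:320,220:420],(700,595)))
```

```text
t 10.2 q [ 0.43  0.48 -0.13  2.29  3.27  0.32 -1.55] fkerr [-0.002  0.003 -0.001]
grasp bal [ 0.0004 -0.235   0.2003] shift now-axes [-0.0063 -0.011  -0.0597] shift final-axes [-0.0061 -0.0109 -0.0597] rot [-0.1635  0.1181 -0.149 ] F [-0.4504 -0.8451 -2.7771] w 23.3 gf 29.9
ik [ 0.56  0.36 -0.23  2.29  3.35  0.2  -1.6 ] 0.0001
```

View pics/lift.png

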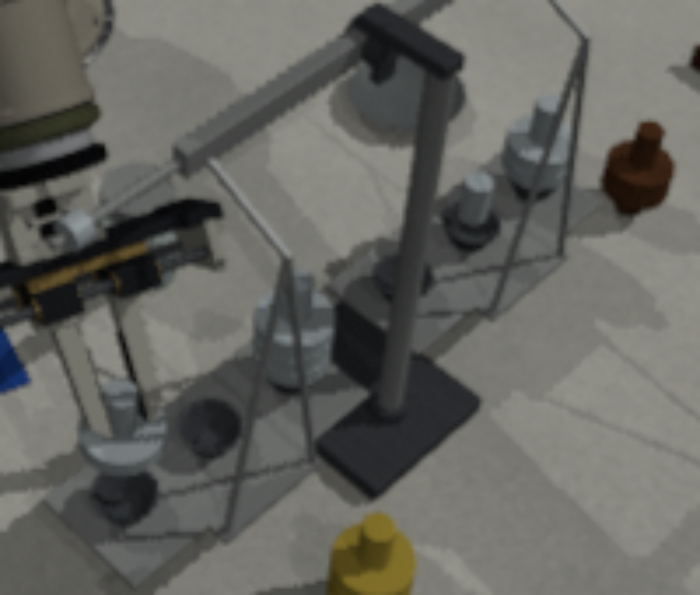

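The 250 g weight (one collar) hangs upright, clear of r3.

Run:
```python
from go import *
M=flipR(40,-18)
W=[(0,-.235,.2),(-.04,-.15,.255),(-.04,.065,.255),(0,.065,.205),(0,.065,.145)]
for a,b in zip(W,W[1:]): print(M.T@(target(*b,M)-target(*a,M)))
q=bot.sense()["joints"]
for w in W:
    q,e=reg(target(*w,M),M,q);print(w,q.round(2),round(e,4))
```

```text
[ 0.0139  0.0685 -0.0835]
[ 0.0509  0.2045 -0.0427]
[0.003  0.0124 0.0628]
[0.0386 0.     0.046 ]
(0, -0.235, 0.2) [ 0.44  0.48 -0.13  2.28  3.28  0.31 -1.56] 0.0
(-0.04, -0.15, 0.255) [ 0.23  0.3  -0.05  2.4   3.11  0.25 -1.53] 0.0001
(-0.04, 0.065, 0.255) [-0.52  0.26  0.13  2.48  2.12  0.39 -1.06] 0.0005
(0, 0.065, 0.205) [-0.39  0.41  0.    2.45  2.3   0.48 -1.24] 0.0001
(0, 0.065, 0.145) [-0.32  0.56 -0.11  2.49  2.43  0.65 -1.41] 0.0001
```

move_arm:
  steps:
    - [0.001,0.005,-0.006,0,0,0,-0.7]
    - [0.002,0.0095,-0.0115,0,0,0,-0.7]
    - [0.002,0.0095,-0.0115,0,0,0,-0.7]
    - [0.002,0.0095,-0.0115,0,0,0,-0.7]
    - [0.002,0.0095,-0.0115,0,0,0,-0.7]
    - [0.002,0.0095,-0.0115,0,0,0,-0.7]
    - [0.002,0.0095,-0.0115,0,0,0,-0.7]
    - [0.0009,0.0065,-0.0085,0,0,0,-0.7]
    - [0.0042,0.017,-0.0036,0,0,0,-0.7]
    - [0.0042,0.017,-0.0036,0,0,0,-0.7]

```text
clock: 11.08
tool_pos: [0.5693, -0.1262, 0.2406]
eef_rot: [0.085, 0.935, -0.031, 0.342]
wrist_force: [0.1, 0.4, -2.2]
grip_width: 0.252
gripper_force: 29.9
```

move_arm:
  steps:
    - [0.0042,0.017,-0.0036,0,0,0,-0.7]
    - [0.0042,0.017,-0.0036,0,0,0,-0.7]
    - [0.0042,0.017,-0.0036,0,0,0,-0.7]
    - [0.0042,0.017,-0.0036,0,0,0,-0.7]
    - [0.0042,0.017,-0.0036,0,0,0,-0.7]
    - [0.0042,0.017,-0.0036,0,0,0,-0.7]
    - [0.0042,0.017,-0.0036,0,0,0,-0.7]
    - [0.0042,0.017,-0.0036,0,0,0,-0.7]
    - [0.0042,0.017,-0.0036,0,0,0,-0.7]
    - [0.004,0.017,-0.003,0,0,0,-0.7]

```text
clock: 11.92
tool_pos: [0.5456, 0.0514, 0.24]
eef_rot: [0.084, 0.936, -0.031, 0.341]
wrist_force: [-0.6, -0.9, -2.4]
grip_width: 0.251
gripper_force: 29.9
```

Run:
```python
from go import *
to(0,.065,.205,40,-18)
```

```text
t 11.92 q [-0.72  0.28  0.38  2.5   2.28  0.34 -1.23] fkerr [-0.003  0.001 -0.001]
grasp bal [-0.0396  0.0662  0.2544] shift now-axes [0.0028 0.0113 0.0623] shift final-axes [0.0027 0.0111 0.0623] rot [-0.1014  0.0523 -0.1375] F [-0.6191 -0.8791 -2.4167] w 23.4 gf 29.9
ik [-0.54  0.42  0.21  2.46  2.46  0.43 -1.41] 0.0001
```

move_arm:
  steps:
    - [0.0003,0.001,0.006,0,0,0,-0.7]
    - [0.0006,0.0025,0.014,0,0,0,-0.7]
    - [0.0007,0.0028,0.0153,0,0,0,-0.7]
    - [0.0006,0.0026,0.014,0,0,0,-0.7]
    - [0.0006,0.0022,0.012,0,0,0,-0.7]
    - [0,0,0,0,0,0,-0.7]
    - [0.0051,0,0.0061,0,0,0,-0.7]
    - [0.0064,0,0.0077,0,0,0,-0.7]
    - [0.0064,0,0.0077,0,0,0,-0.7]
    - [0.0064,0,0.0077,0,0,0,-0.7]

```text
clock: 12.75
tool_pos: [0.5853, 0.0545, 0.1535]
eef_rot: [0.084, 0.936, -0.031, 0.342]
wrist_force: [-0.1, -0.6, -3.0]
grip_width: 0.249
gripper_force: 29.9
```

Run:
```python
from go import *
to(0,.065,.15,40,-18)
cv2.imwrite("pics/p1.png",cv2.resize(bot.snapshot("scene")[130:280,270:420],(600,600)))
```

```text
t 12.75 q [-0.48  0.51  0.12  2.5   2.54  0.55 -1.52] fkerr [-0.004  0.    -0.001]
grasp bal [0.0001 0.0637 0.1679] shift now-axes [0.012  0.0012 0.0134] shift final-axes [0.0119 0.0012 0.0134] rot [-0.12    0.1233 -0.1471] F [-0.085  -0.607  -3.0375] w 23.1 gf 29.9
ik [-0.46  0.55  0.09  2.5   2.57  0.59 -1.55] 0.0
```

View pics/p1.png

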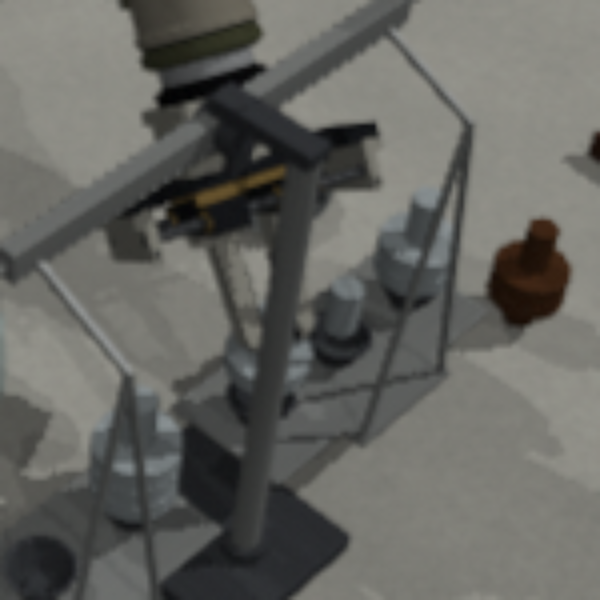

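The weight is centred over l1. I'll lower it.

move_arm:
  steps:
    - [0.0039,0.001,0.0046,0,0,0,-0.7]
    - [0.0039,0,0.0046,0,0,0,-0.7]
    - [0.0032,0,0.0038,0,0,0,-0.7]
    - [0.0026,0,0.0031,0,0,0,-0.7]
    - [0.0026,0,0.0031,0,0,0,-0.7]
    - [0.0026,0,0.0031,0,0,0,-0.7]
    - [0.0019,0,0.0023,0,0,0,-0.7]
    - [0.0011,0,0.0013,0,0,0,-0.7]
    - [0,0,0,0,0,0,-0.7]
    - [0,0,0,0,0,0,-0.7]

```text
clock: 13.63
tool_pos: [0.5868, 0.0556, 0.1204]
eef_rot: [0.084, 0.935, -0.031, 0.343]
wrist_force: [-5.4, 2.5, 9.3]
grip_width: 0.249
gripper_force: 30.0
```

Run:
```python
from go import *
to(0,.065,.134,40,-18)
```

```text
t 13.63 q [-0.44  0.59  0.06  2.51  2.58  0.65 -1.58] fkerr [-0.004  0.    -0.001]
grasp bal [0.0017 0.0646 0.1347] shift now-axes [ 0.0019 -0.0002 -0.0006] shift final-axes [ 0.0019 -0.0002 -0.0006] rot [-0.0888  0.2368 -0.1405] F [-5.4034  2.5254  9.3075] w 23.2 gf 30.0
ik [-0.44  0.59  0.06  2.5   2.59  0.64 -1.58] 0.0
```

move_arm:
  steps:
    - [-0.0008,0,-0.001,0,0,0,-0.7]
    - [0,0,0,0,0,0,-0.3]
    - [0,0,0,0,0,0,0.1]
    - [0,0,0,0,0,0,0.1]
    - [0,0,0,0,0,0,0.1]
    - [0,0,0,0,0,0,0.1]
    - [0,0,-0.008,0,0,0,0.1]
    - [0,0,-0.015,0,0,0,0.1]
    - [0,0,-0.02,0,0,0,0.1]
    - [0,0,-0.02,0,0,0,0.1]

```text
clock: 14.47
tool_pos: [0.5455, 0.0623, 0.1693]
eef_rot: [0.085, 0.936, -0.031, 0.341]
wrist_force: [-0.6, -0.0, -0.1]
grip_width: 0.548
gripper_force: 0.0
```

Run:
```python
from go import *
for yw in(-12,-4):to(0,.15,.128,38,yw,.11)
M=flipR(38,-8);q=bot.sense()["joints"]
for b in(.11,.05,0):
    q,e=reg(target(0,.15,.128,M)-b*M[:,2],M,q);print(b,q.round(2),e)
cv2.imwrite("pics/p2.png",cv2.resize(bot.snapshot("scene")[130:280,270:420],(600,600)))
```

```text
t 14.47 q [-0.53  0.45  0.09  2.56  2.45  0.57 -1.49] fkerr [-0.004  0.001 -0.001]
grasp bal [-0.0382  0.077   0.1837] shift now-axes [ 0.022   0.0752 -0.0585] shift final-axes [ 0.0175  0.0807 -0.0524] rot [-3.9696  2.051  -4.8229] F [-0.5822 -0.0261 -0.0652] w 50.9 gf 0.0
ik [-0.54  0.34 -0.14  2.52  2.01  0.53 -1.11] 0.0006
t 14.47 q [-0.53  0.45  0.09  2.56  2.45  0.57 -1.49] fkerr [-0.004  0.001 -0.001]
grasp bal [-0.0382  0.077   0.1837] shift now-axes [ 0.021   0.0675 -0.0576] shift final-axes [ 0.0087  0.0785 -0.0456] rot [ -9.0073   2.0392 -11.0381] F [-0.5822 -0.0261 -0.0652] w 50.9 gf 0.0
ik [ 0.2   0.47 -1.02  2.52  1.91  0.79 -0.78] 0.0054
0.11 [-0.15  0.37 -0.59  2.52  1.97  0.64 -0.96] 0.0019847265663424088
0.05 [-0.12  0.52 -0.6   2.49  2.11  0.74 -1.04] 4.354081969019892e-05
0 [-0.1   0.64 -0.59  2.46  2.2   0.8  -1.07] 2.246411285428567e-05
```

View pics/p2.png

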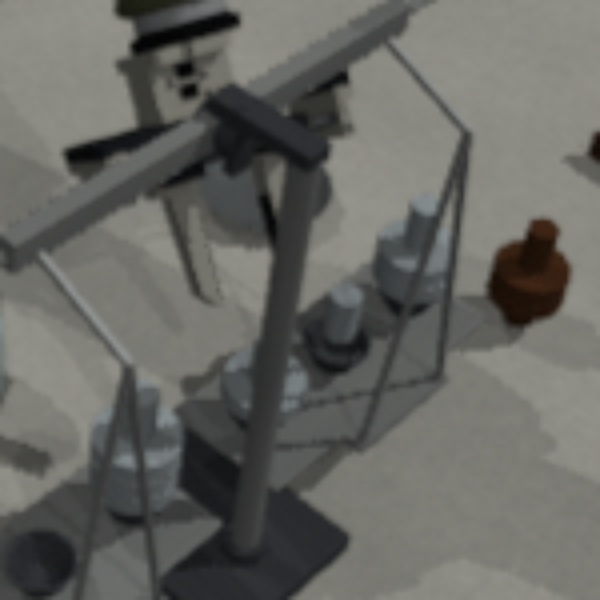

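250 g is seated upright in l1 and nothing else has moved. Joint 4 is close to its limit, so I'll go up rather than back.

Run:
```python
from go import *
q0=bot.sense()["joints"]
for t,yw in((38,-15),(36,-15),(36,-10),(34,-12),(34,-5)):
    M=flipR(t,yw);q=q0;print(t,yw)
    for w in((-.035,.08,.22),(-.03,.15,.20),(-.01,.15,.155),(0,.15,.128),(0,.15,.18)):
        q,e=reg(target(*w,M),M,q);print(w,q.round(2),round(e,4))
```

```text
38 -15
(-0.035, 0.08, 0.22) [-0.57  0.34  0.2   2.5   2.4   0.37 -1.32] 0.0001
(-0.03, 0.15, 0.2) [-0.75  0.41  0.21  2.48  2.23  0.42 -1.32] 0.0001
(-0.01, 0.15, 0.155) [-0.65  0.52  0.1   2.47  2.36  0.51 -1.45] 0.0001
(0, 0.15, 0.128) [-0.6   0.59  0.06  2.46  2.41  0.57 -1.51] 0.0
(0, 0.15, 0.18) [-0.69  0.47  0.18  2.43  2.3   0.43 -1.36] 0.0001
36 -15
(-0.035, 0.08, 0.22) [-0.6   0.34  0.26  2.47  2.38  0.3  -1.28] 0.0001
(-0.03, 0.15, 0.2) [-0.79  0.4   0.28  2.46  2.22  0.34 -1.28] 0.0001
(-0.01, 0.15, 0.155) [-0.66  0.51  0.14  2.45  2.35  0.44 -1.43] 0.0001
(0, 0.15, 0.128) [-0.61  0.58  0.09  2.44  2.41  0.5  -1.48] 0.0
(0, 0.15, 0.18) [-0.72  0.47  0.24  2.41  2.29  0.35 -1.34] 0.0001
36 -10
(-0.035, 0.08, 0.22) [-0.49  0.33  0.16  2.48  2.53  0.3  -1.32] 0.0001
(-0.03, 0.15, 0.2) [-0.69  0.39  0.2   2.47  2.36  0.35 -1.31] 0.0001
(-0.01, 0.15, 0.155) [-0.58  0.5   0.08  2.46  2.47  0.46 -1.43] 0.0001
(0, 0.15, 0.128) [-0.54  0.57  0.03  2.45  2.52  0.52 -1.48] 0.0
(0, 0.15, 0.18) [-0.63  0.46  0.16  2.42  2.42  0.37 -1.36] 0.0001
34 -12
(-0.035, 0.08, 0.22) [-0.57  0.33  0.26  2.46  2.46  0.23 -1.28] 0.0001
(-0.03, 0.15, 0.2) [-0.77  0.39  0.31  2.44  2.3   0.27 -1.28] 0.0001
(-0.01, 0.15, 0.155) [-0.63  0.5   0.15  2.43  2.42  0.38 -1.41] 0.0001
(0, 0.15, 0.128) [-0.58  0.56  0.09  2.43  2.47  0.44 -1.47] 0.0
(0, 0.15, 0.18) [-0.7   0.46  0.26  2.4   2.38  0.29 -1.35] 0.0001
34 -5
(-0.035, 0.08, 0.22) [-0.39  0.32  0.1   2.46  2.65  0.23 -1.31] 0.0001
(-0.03, 0.15, 0.2) [-0.62  0.38  0.16  2.46  2.48  0.29 -1.31] 0.0001
(-0.01, 0.15, 0.155) [-0.51  0.49  0.05  2.45  2.57  0.4  -1.4 ] 0.0001
(0, 0.15, 0.128) [-0.47  0.56  0.    2.44  2.61  0.46 -1.44] 0.0
(0, 0.15, 0.18) [-0.56  0.44  0.13  2.41  2.54  0.31 -1.35] 0.0001
```

Run:
```python
from go import *
to(-.035,.09,.215,37,-12)
M=flipR(37,-12)
print(M.T@(target(-.03,.15,.2,M)-target(-.035,.09,.215,M)),M.T@(target(0,.15,.119,M)-target(-.03,.15,.2,M)))
```

```text
t 14.52 q [-0.53  0.44  0.09  2.56  2.44  0.57 -1.48] fkerr [-0.004  0.001 -0.001]
grasp bal [-0.0391  0.0776  0.1861] shift now-axes [-0.0176  0.0144 -0.0221] shift final-axes [-0.0176  0.0143 -0.0221] rot [-3.8329  3.1499 -4.8849] F [-0.7859  1.727   1.886 ] w 51.1 gf 0.0
ik [-0.54  0.35  0.17  2.49  2.46  0.35 -1.33] 0.0001
[0.0151 0.0597 0.0074] [0.0253 0.0062 0.0823]
```

move_arm:
  steps:
    - [-0.006,0.004,-0.008,0,0,0,0.1]
    - [-0.006,0.005,-0.008,0,0,0,0.1]
    - [-0.006,0.005,-0.006,0,0,0,0.1]
    - [0,0,0,-1.9,1.6,-2.4,0.1]
    - [0,0,0,-1.9,1.6,-2.4,0.1]
    - [0.0038,0.0149,0.0019,0,0,0,0.1]
    - [0.0038,0.0149,0.0019,0,0,0,0.1]
    - [0.0038,0.0149,0.0019,0,0,0,0.1]
    - [0.0038,0.0149,0.0019,0,0,0,0.1]
    - [0,0,0,0,0,0,0.1]

```text
clock: 15.35
tool_pos: [0.5452, 0.1392, 0.1817]
eef_rot: [0.033, 0.948, -0.011, 0.316]
wrist_force: [0.5, 0.9, 0.1]
grip_width: 0.553
gripper_force: 0.0
```

Run:
```python
from go import *
to(0,.15,.119,37,-12)
```

```text
t 15.35 q [-0.7   0.41  0.17  2.48  2.31  0.4  -1.33] fkerr [-0.003  0.    -0.001]
grasp bal [-0.0274  0.1517  0.1967] shift now-axes [0.0248 0.004  0.0785] shift final-axes [0.025  0.004  0.0784] rot [ 0.0514 -0.1272  0.0832] F [0.4666 0.9135 0.142 ] w 51.4 gf 0.0
ik [-0.55  0.6   0.02  2.46  2.48  0.58 -1.5 ] 0.0001
```

move_arm:
  steps:
    - [0.0025,0.001,0.008,0,0,0,-0.1]
    - [0.004,0.001,0.0125,0,0,0,-0.1]
    - [0.0045,0.001,0.014,0,0,0,-0.1]
    - [0.0045,0.001,0.014,0,0,0,-0.1]
    - [0.004,0,0.013,0,0,0,-0.1]
    - [0.003,0,0.01,0,0,0,-0.1]
    - [0.0023,0,0.007,0,0,0,-0.1]
    - [0,0,0,0,0,0,-0.1]
    - [0,0,0,0,0,0,-0.7]
    - [0,0,0,0,0,0,-0.7]

```text
clock: 16.18
tool_pos: [0.5728, 0.138, 0.105]
eef_rot: [0.035, 0.948, -0.012, 0.316]
wrist_force: [-0.2, 0.1, 0.5]
grip_width: 0.354
gripper_force: 0.0
```

move_arm:
  steps:
    - [0,0,0,0,0,0,-0.7]
    - [0,0,0,0,0,0,-0.7]
    - [0,0,0,0,0,0,-0.7]
    - [0,0,0,0,0,0,-0.7]
    - [0,0,0,0,0,0,-0.7]
    - [0,0,0,0,0,0,-0.7]
    - [0,0,0,0,0,0,-0.7]
    - [0,0,0,0,0,0,-0.7]
    - [0,0,0,0,0,0,-0.7]
    - [0,0,0,0,0,0,-0.7]
  grip_force: 30

```text
clock: 17.02
tool_pos: [0.5735, 0.1394, 0.1052]
eef_rot: [0.034, 0.948, -0.011, 0.317]
wrist_force: [-1.6, 5.2, 5.9]
grip_width: 0.252
gripper_force: 29.7
```

Run:
```python
from go import *
to(0,.15,.18,37,-12)
M=flipR(37,-12)
W=[(0,.15,.18),(-.045,.10,.255),(-.045,-.15,.255),(0,-.235,.2),(0,-.235,.14)]
for a,b in zip(W,W[1:]): print(M.T@(target(*b,M)-target(*a,M)))
q=bot.sense()["joints"]
for w in W:
    q,e=reg(target(*w,M),M,q);print(w,q.round(2),round(e,4))
```

```text
t 17.02 q [-0.54  0.6   0.01  2.47  2.49  0.59 -1.51] fkerr [-0.004  0.    -0.001]
grasp bal [0.0005 0.148  0.1202] shift now-axes [-0.0352  0.0019 -0.0483] shift final-axes [-0.0352  0.0019 -0.0483] rot [ 0.0165  0.0033 -0.0232] F [-1.591   5.2022  5.8542] w 23.4 gf 29.7
ik [-0.65  0.46  0.16  2.43  2.37  0.4  -1.36] 0.0001
[-0.0183 -0.0583 -0.0801]
[-0.0415 -0.2445  0.0313]
[-0.0162 -0.0738  0.0811]
[0.0361 0.     0.0479]
(0, 0.15, 0.18) [-0.65  0.46  0.16  2.43  2.37  0.4  -1.36] 0.0001
(-0.045, 0.1, 0.255) [-0.76  0.25  0.4   2.47  2.24  0.24 -1.11] 0.0002
(-0.045, -0.15, 0.255) [ 0.38  0.3  -0.17  2.35  3.47  0.15 -1.75] 0.0024
(0, -0.235, 0.2) [ 0.53  0.48 -0.21  2.23  3.58  0.19 -1.72] 0.0001
(0, -0.235, 0.14) [ 0.45  0.59 -0.11  2.27  3.51  0.35 -1.65] 0.0001
```

move_arm:
  steps:
    - [-0.0018,0,-0.0024,0,0,0,-0.7]
    - [-0.0024,0,-0.0032,0,0,0,-0.7]
    - [-0.003,0,-0.004,0,0,0,-0.7]
    - [-0.0036,0,-0.0048,0,0,0,-0.7]
    - [-0.0036,0,-0.0048,0,0,0,-0.7]
    - [-0.0042,0,-0.0056,0,0,0,-0.7]
    - [-0.0042,0,-0.0056,0,0,0,-0.7]
    - [-0.0042,0,-0.0056,0,0,0,-0.7]
    - [-0.0042,0,-0.0056,0,0,0,-0.7]
    - [-0.0042,0,-0.0056,0,0,0,-0.7]

```text
clock: 17.85
tool_pos: [0.5728, 0.1383, 0.1644]
eef_rot: [0.035, 0.948, -0.012, 0.316]
wrist_force: [-0.3, -1.2, -1.6]
grip_width: 0.254
gripper_force: 29.6
```

Run:
```python
from go import *
to(-.045,.10,.25,40,-18)
M=flipR(40,-18)
W=[(-.045,.10,.25),(-.045,-.15,.25),(0,-.235,.2),(0,-.235,.14)]
for a,b in zip(W,W[1:]): print(M.T@(target(*b,M)-target(*a,M)))
q=bot.sense()["joints"]
for w in W:
    q,e=reg(target(*w,M),M,q);print(w,q.round(2),round(e,4))
```

```text
t 17.85 q [-0.64  0.46  0.14  2.44  2.37  0.41 -1.37] fkerr [-0.004  0.    -0.001]
grasp bal [-0.0002  0.147   0.1795] shift now-axes [-0.0162 -0.0566 -0.0768] shift final-axes [-0.0249 -0.0597 -0.072 ] rot [ 3.6512 -3.0817  4.6321] F [-0.3195 -1.2098 -1.6122] w 23.6 gf 29.6
ik [-0.78  0.28  0.33  2.5   2.11  0.37 -1.14] 0.0001
[-0.0592 -0.2378  0.0497]
[-0.0208 -0.0669  0.0827]
[0.0386 0.     0.046 ]
(-0.045, 0.1, 0.25) [-0.78  0.28  0.33  2.5   2.11  0.37 -1.14] 0.0001
(-0.045, -0.15, 0.25) [ 0.33  0.31 -0.17  2.41  2.98  0.27 -1.38] 0.0006
(0, -0.235, 0.2) [ 0.52  0.48 -0.24  2.28  3.12  0.3  -1.39] 0.0001
(0, -0.235, 0.14) [ 0.5   0.6  -0.22  2.32  3.12  0.45 -1.36] 0.0
```

move_arm:
  steps:
    - [-0.0012,-0.0046,-0.0068,0,0,0,-0.7]
    - [-0.003,-0.0104,-0.014,0,0,0,-0.7]
    - [-0.003,-0.0104,-0.014,0,0,0,-0.7]
    - [-0.003,-0.0104,-0.014,0,0,0,-0.7]
    - [-0.003,-0.0104,-0.014,0,0,0,-0.7]
    - [-0.003,-0.0104,-0.014,0,0,0,-0.7]
    - [0,0,0,1.8,-1.5,2.3,-0.7]
    - [0,0,0,1.8,-1.5,2.3,-0.7]
    - [-0.0042,-0.017,0.0036,0,0,0,-0.7]
    - [-0.0042,-0.017,0.0036,0,0,0,-0.7]

```text
clock: 18.68
tool_pos: [0.54, 0.0512, 0.2346]
eef_rot: [0.08, 0.937, -0.029, 0.34]
wrist_force: [0.6, -0.4, -1.4]
grip_width: 0.255
gripper_force: 29.6
```

move_arm:
  steps:
    - [-0.0042,-0.017,0.0036,0,0,0,-0.7]
    - [-0.0042,-0.017,0.0036,0,0,0,-0.7]
    - [-0.0042,-0.017,0.0036,0,0,0,-0.7]
    - [-0.0042,-0.017,0.0036,0,0,0,-0.7]
    - [-0.0042,-0.017,0.0036,0,0,0,-0.7]
    - [-0.0042,-0.017,0.0036,0,0,0,-0.7]
    - [-0.0042,-0.017,0.0036,0,0,0,-0.7]
    - [-0.0042,-0.017,0.0036,0,0,0,-0.7]
    - [-0.0042,-0.017,0.0036,0,0,0,-0.7]
    - [-0.0042,-0.017,0.0036,0,0,0,-0.7]

```text
clock: 19.52
tool_pos: [0.5648, -0.1293, 0.2341]
eef_rot: [0.082, 0.936, -0.03, 0.34]
wrist_force: [0.5, 0.8, -2.0]
grip_width: 0.249
gripper_force: 29.6
```

Run:
```python
from go import *
to(0,-.235,.2,40,-18)
```

```text
t 19.52 q [ 0.08  0.29  0.03  2.45  3.    0.3  -1.5 ] fkerr [-0.002  0.003 -0.001]
grasp bal [-0.0454 -0.1156  0.2485] shift now-axes [-0.0303 -0.0996  0.0886] shift final-axes [-0.0302 -0.0996  0.0886] rot [ 0.0012 -0.1115  0.0553] F [ 0.4652  0.8278 -2.0373] w 23.2 gf 29.6
ik [ 0.44  0.48 -0.14  2.28  3.27  0.31 -1.54] 0.0001
```

move_arm:
  steps:
    - [-0.0038,-0.0125,0.0111,0,0,0,-0.7]
    - [-0.0038,-0.0125,0.0111,0,0,0,-0.7]
    - [-0.0038,-0.0125,0.0111,0,0,0,-0.7]
    - [-0.0038,-0.0125,0.0111,0,0,0,-0.7]
    - [-0.0038,-0.0125,0.0111,0,0,0,-0.7]
    - [-0.0038,-0.0125,0.0111,0,0,0,-0.7]
    - [-0.0038,-0.0125,0.0111,0,0,0,-0.7]
    - [-0.0038,-0.0125,0.0111,0,0,0,-0.7]
    - [0,0,0,0,0,0,-0.7]
    - [0,0,0,0,0,0,-0.7]

```text
clock: 20.35
tool_pos: [0.6263, -0.2415, 0.1849]
eef_rot: [0.083, 0.936, -0.03, 0.339]
wrist_force: [0.2, 0.7, -1.2]
grip_width: 0.256
gripper_force: 29.6
```

Run:
```python
from go import *
to(0,-.235,.128,40,-18)
```

```text
t 20.35 q [ 0.43  0.48 -0.12  2.29  3.28  0.32 -1.56] fkerr [-0.002  0.003 -0.001]
grasp bal [ 0.0001 -0.2351  0.1993] shift now-axes [0.0458 0.0001 0.0547] shift final-axes [0.0459 0.0001 0.0545] rot [-0.0389 -0.1559 -0.0092] F [ 0.2083  0.6791 -1.2178] w 23.8 gf 29.6
ik [ 0.4   0.62 -0.09  2.33  3.26  0.5  -1.52] 0.0
```

move_arm:
  steps:
    - [0.0064,0,0.0077,0,0,0,-0.7]
    - [0.0064,0,0.0077,0,0,0,-0.7]
    - [0.0064,0,0.0077,0,0,0,-0.7]
    - [0.0058,0,0.0069,0,0,0,-0.7]
    - [0.0051,0,0.0061,0,0,0,-0.7]
    - [0.0039,0,0.0046,0,0,0,-0.7]
    - [0.0032,0,0.0038,0,0,0,-0.7]
    - [0.0026,0,0.0031,0,0,0,-0.7]
    - [0.0026,0,0.0031,0,0,0,-0.7]
    - [0.0026,0,0.0031,0,0,0,-0.7]

```text
clock: 21.18
tool_pos: [0.6271, -0.2411, 0.1152]
eef_rot: [0.083, 0.936, -0.03, 0.34]
wrist_force: [-1.0, -2.0, 1.8]
grip_width: 0.255
gripper_force: 29.5
```

move_arm:
  steps:
    - [0.0013,0,0.0015,0,0,0,-0.7]
    - [0.0006,0,0.0008,0,0,0,-0.7]
    - [0,0,0,0,0,0,-0.7]
    - [0,0,0,0,0,0,-0.7]
    - [0,0,0,0,0,0,-0.7]
    - [0,0,0,0,0,0,-0.7]
    - [0,0,0,0,0,0,-0.7]
    - [0,0,0,0,0,0,-0.7]
    - [0,0,0,0,0,0,-0.7]
    - [0,0,0,0,0,0,-0.7]

```text
clock: 22.02
tool_pos: [0.6272, -0.2407, 0.1123]
eef_rot: [0.082, 0.936, -0.03, 0.34]
wrist_force: [-1.4, -3.0, 1.5]
grip_width: 0.252
gripper_force: 29.7
```

Run:
```python
from go import *
to(0,-.235,.1255,40,-18)
```

```text
t 22.02 q [ 0.39  0.63 -0.09  2.34  3.26  0.51 -1.53] fkerr [-0.003  0.002 -0.001]
grasp bal [ 0.0011 -0.2344  0.1267] shift now-axes [ 0.0015 -0.0009  0.0004] shift final-axes [ 0.0015 -0.0009  0.0004] rot [ 0.0324 -0.0743  0.047 ] F [-1.4325 -3.0468  1.4556] w 23.4 gf 29.7
ik [ 0.4   0.63 -0.09  2.33  3.26  0.5  -1.53] 0.0
```

Force now is 1.5 N upward, so the weight is seated. I'll release and retreat.

move_arm:
  steps:
    - [0,0,0,0,0,0,-0.3]
    - [0,0,0,0,0,0,0.1]
    - [0,0,0,0,0,0,0.1]
    - [0,0,0,0,0,0,0.1]
    - [0,0,0,0,0,0,0.1]
    - [0,0,-0.008,0,0,0,0.1]
    - [0,0,-0.015,0,0,0,0.1]
    - [0,0,-0.02,0,0,0,0.1]
    - [0,0,-0.025,0,0,0,0.1]
    - [0,0,-0.025,0,0,0,0.1]

```text
clock: 22.85
tool_pos: [0.5672, -0.2298, 0.184]
eef_rot: [0.082, 0.937, -0.03, 0.339]
wrist_force: [0.0, 0.5, 0.3]
grip_width: 0.553
gripper_force: 0.0
```

move_arm:
  steps:
    - [0.005,-0.005,-0.01,0,0,0,0.1]
    - [0.01,-0.02,0,0,0,0,0.1]
    - [0.005,-0.02,0,0,0,0,0.1]
    - [0.005,-0.02,0,0,0,0,0.1]
    - [0,0,0,0,0,0,0.1]
    - [0,0,0,0,0,0,0.1]
    - [0,0,0,0,0,0,0.1]
    - [0,0,0,0,0,0,0.1]
    - [0,0,0,0,0,0,0.1]
    - [0,0,0,0,0,0,0.1]

```text
clock: 23.68
tool_pos: [0.5323, -0.2888, 0.1754]
eef_rot: [0.081, 0.936, -0.03, 0.34]
wrist_force: [-0.4, 0.1, -0.8]
grip_width: 0.546
gripper_force: 0.0
```

Run:
```python
from go import *
status();print(bot.sense()["joints"])
cv2.imwrite("pics/end.png",cv2.resize(bot.snapshot("scene")[150:330,210:420],(700,600)))
```

```text
t 23.68 grasp bal [-0.0975 -0.2727  0.1916] rot to go(deg) [ 14.2425  14.8257 164.1103] F [-0.3875  0.1283 -0.8488] w 50.8 gf 0.0
[ 0.6711  0.4639 -0.1927  2.4121  3.4948  0.411  -1.5903]
```

View pics/end.png

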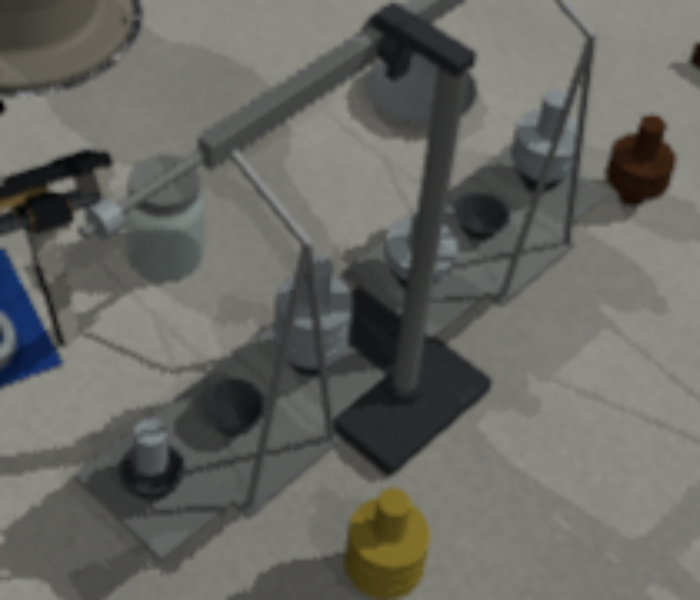

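The 125 g weight is upright in r3 and the 250 g in l1. Both pans look level, the jar and ring are where they were, and the gripper is clear.

```bash
python3 -c "
from plant import bot
print(bot.hand_in())"
```

```text
the job is handed in; nothing more can be done
None
```

I moved the 250 g weight from r3 to l1 and the 125 g from l2 to r3, giving 625 g on each pan, and handed in at about 24 s; the last picture shows all four weights upright and the pans looking level by eye, but hand-in returned no verdict.

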